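# Rebuild the citrus juicer after washing: strainer, large cone, dust cover

### The job

Put the washed citrus juicer back together for oranges: seat the strainer fully down in the bowl over the spindle, then the large orange cone fully down on the spindle, then close it with the clear dust cover sitting flat on the bowl's rim. Lower each part into place rather than dropping it, and leave the small green cone and everything else on the counter where it stands.

Things in the scene. Friction and masses are not known exactly. Their poses are not given: they have to be found in the camera images.
- spindle_tip (a point): Flat tip of the upright brass drive spindle in the middle of the bench juicer, which is fixed; z up, 207 mm above the counter. The spindle is 14 mm thick (10 mm at the tip, tapering over 7 mm) and stands on a black chimney 30 mm thick (24 mm at its bevelled top) whose top is 48 mm below the tip. The motor base below is 148 mm across.
- bowl_rim (a point): Centre of the mouth of the juicer's open steel bowl, on the spindle's axis, 26 mm below spindle_tip. The rim is 158 mm across outside, 150 mm inside. Inside, 34 mm below the rim (60 mm below spindle_tip), a flat ledge carries the strainer. x points along the spout, which juts out below the bowl to 110 mm from the axis, over the tumbler.
- strainer_mid (a point): Strainer, loose, right way up: white slotted dish 140 mm across, rim 24 mm high, floor 4 mm thick, with an upright collar in its middle, 42 mm across, bore 35 mm, 34 mm high from the underside. Point on the axis 17 mm above the underside, z up. Can be held by the collar from above. Seated on the bowl's ledge, the point is 43 mm below spindle_tip, on its axis (side play 2.5 mm).
- cone_mid (a point): Large cone, loose, standing on its skirt: orange ribbed reamer 55 mm wide, 67 mm high, nearly straight-sided from 6 to 42 mm up, rounded above; skirt 80 mm across, 6 mm thick. Point on the axis 33.5 mm above the underside, z up. A blind bore from below, 17 mm wide, 22 mm deep, takes the spindle. Seated on the spindle's tip, the point is 11.5 mm above spindle_tip (side play 1.5 mm).
- cover_mid (a point): Dust cover, loose, open side down: clear hollow dome 178 mm across, 90 mm high, plus a black knob on top 27 mm thick, 30 mm high. Point on the axis 60 mm above the underside, z up; the knob's middle is 45 mm above it. A skirt 169 mm wide inside, 8 mm deep, goes round the bowl's rim; a step inside it lies on the rim. Seated, the point is 26 mm above spindle_tip (side play 5 mm).
- small_cone_mid (a point): Small cone for limes, loose: green ribbed reamer 36 mm wide, 48 mm high, skirt 54 mm across. Not used; must stay where it stands, near the large cone. The point is 24 mm above its underside.
- tumbler_mid (a point): Glass tumbler under the juicer's spout, loose, 60 mm across, 95 mm high; the point is half-way up. To be left alone.
- oil_tin_mid (a point): Yellow and green oil tin, loose, 64 x 100 mm, 165 mm high with cap and handle; the point is 75 mm up. To be left alone.
- jar_mid (a point): Amber jar with white lid, loose, 72 mm across, 105 mm high; the point is half-way up. To be left alone.
- pepper_mill_mid (a point): Dark wooden pepper mill, loose, 52 mm across, 136 mm high; the point is half-way up. To be left alone.
- bar_spoon_grip (a point): Steel spoon, loose, 190 mm long, lying on the robot's left; the point is on its handle. To be left alone.
There are look-alikes about, which are no part of the job. Of the things that look like the part that bears strainer_mid, the smallest one is meant.

How it is judged:
By the outcome, as a careful person would: the job done as asked, in the order asked, and still so for the second after the job is handed in, with the robot touching nothing.
It also fails if it takes over 72 s, if anything falls off the work surface, if the arm or the gripper's body presses on something with over 40 N, if the wrist force passes 120 N, or if a joint passes its speed limit or range.

### The arm

A 6-joint arm with a two-finger parallel gripper is mounted at the origin on the work surface. World frame = base frame: x ahead of the robot, y to its left, z up, the work surface at z = 0. Lengths are in m, angles in degrees, forces in N, time in s.
With the tool pointing down it reaches from about 0.275 to 0.825 m from the base axis. Payload 5.2 kg.
Tool frame: the origin (TCP) lies midway between the tips of the shut fingers; the grasp point (between the pads) lies behind it (arm.grasp_offset is the z of the grasp point in the tool frame, in m); z points along the fingers, y is the direction in which the jaws open and shut (so a half turn about z gives the same grasp; the last joint's range is limited). The gripper opens to 93 mm and grips with 3 to 60 N. Pads are 15 mm wide; open, the fingers measure 128 mm over their backs; the gripper's body (75 mm by 188 mm) begins 65 mm behind the grasp point.
Start: joints at [-78.312, 14.817, 87.949, -0, 77.235, -11.62], TCP at [0.218, -0.505, 0.194] pointing down, gripper open.
Joint ranges: [-179.93, 179.93], [-52.35, 119.4], [10.71, 147.94], [-69.91, 249.91], [12.55, 155.21], [-178.61, 178.61]. Speed limits (degrees/s): [147.25, 147.25, 180, 180, 180, 180].

### API

Orientations are given as [roll, pitch, yaw] about the fixed x, y, z axes, in that order (R = Rz(yaw) Ry(pitch) Rx(roll)).
In Python, from station import arm, viewer gives the robot as it stands.
- The arm moves only by the shell command python3 -m pendant 'ROWS' [FORCE]. ROWS is text: rows parted by semicolons, each of 7 numbers parted by spaces: the closure, from -1 (fully open) to 1 (shut), then the shift along the tool's x, y, z in m, then the turn, a rotation vector about the tool's x, y, z in rad. In form: grip tx ty tz rx ry rz; .... A call has 1 to 12 rows; each row is the pose to reach, as a shift and turn from the pose commanded when the call began, along the tool's axes at that moment; what a row does not reach only later rows make up. A row lasts 1/8 s, in which the tool goes at most 62.5 mm and 10.7 degrees, less where a joint would pass 70% of its speed; a pose out of reach is approached as far as the arm can. A call with a gripper value outside its range is refused whole. The fingers move at their own pace and stop on an object; FORCE is the grip in N (left out, the last holds). Time passes only in rows, so rows that repeat a pose let the fingers close. It gives the time, the measured TCP pose, the force and the opening at its end, in the units of the state.
- arm.get_obs(): the state, without advancing time (a new reading comes with each control period).
- viewer.read_camera(name): name is "scene" or "top"; returns the picture (420x560x3 uint8, blue, green, red); there is no depth.
- viewer.calibration(name): a dict with "intrinsics" (3x3 intrinsics, pixels), "dist" ([k1, k2, p1, p2, k3] as OpenCV has them; the pictures are not rectified), "cam_to_world" (4x4, takes a point from camera to world coordinates). Camera axes: x right, y down, z forward; pixel columns grow to the right and rows downward; lengths in m; the calibration is good to about 2 mm. A picture is of the moment at which its call begins. calibration takes no time and is no camera call.
- arm.sign_off(): hands the job in, once; it reports no verdict.
Trained networks look in the newest picture that a camera, given by its name, has taken for a name from the list of things; names that differ only in an ending like _2 or _b are one class to them, and where a whole thing is asked for, a point or a joint stands for the part that bears it (a point fixed in the world has none). Each returns a list of dicts, best first, with "p" (0 to 1); they miss things now and then, are a little off and sometimes report something else, mostly with a low value. They report only what shows in the picture. A call takes as long as a camera call. They do not tell look-alikes from the thing itself.
- viewer.look_for(camera, thing): "bbox" ([centre column, centre row, width, height] in pixels, round what is visible of it).
- viewer.cut_out(camera, thing): "mask" (420x560 bool, what is visible of it) and "bbox" ([centre column, centre row, width, height] in pixels, round what is visible of it).
- viewer.landmark_of(camera, thing): "position" ([row, column] in pixels: a listed point, or the origin of a listed thing).
The state is a dict: "time_s": time; "joint_pos": joint angles; "qd": joint speeds; "joint_efforts": joint torques, N m; "tool_pos": TCP position; "tool_rot": TCP orientation; "contact_force": force on the tool from outside, world axes, zero at the start; "ft_torque": the same for the moment, N m; "width": finger opening in m.
Only numpy, scipy, OpenCV 4.12 (cv2) and the standard library are available. Lean on these libraries where they do the work, as an engineer would, in place of code of your own. Each camera call takes 0.05 s, during which the arm holds its last target.

## Working session

There is one attempt and no reset: what is moved stays moved. The work goes in short steps, Python scripts to look and compute and a shell command to move; the robot and the scene stay as the last step left them, time stands still between calls to the robot, and variables do not carry over. Pictures are saved under pics/ and viewed, and the job is handed in when it is done.

```bash
ls; mkdir -p pics
python3 - <<'E'
from station import arm, viewer
import cv2, numpy as np
for n in ("scene","top"):
    im=viewer.read_camera(n); cv2.imwrite(f"pics/{n}0.png",im)
    c=viewer.calibration(n); print(n,np.round(c["intrinsics"],1).tolist(),c["dist"],np.round(c["cam_to_world"],3).tolist())
print(arm.get_obs(), arm.grasp_offset)
E
```

```text
pics
scene [[393.1, 0.0, 273.7], [0.0, 393.1, 206.1], [0.0, 0.0, 1.0]] [-0.08733078  0.          0.          0.          0.        ] [[-0.496, 0.516, -0.698, 1.423], [0.868, 0.282, -0.408, 0.553], [-0.014, -0.809, -0.588, 0.954], [0.0, 0.0, 0.0, 1.0]]
top [[490.6, 0.0, 279.0], [0.0, 490.6, 205.8], [0.0, 0.0, 1.0]] [0.05366577 0.         0.         0.         0.        ] [[0.051, -0.977, 0.208, 0.181], [-0.999, -0.05, 0.012, 0.006], [-0.001, -0.208, -0.978, 1.587], [0.0, 0.0, 0.0, 1.0]]
{'time_s': 0.1, 'joint_pos': array([-7.83134596e+01,  1.48566405e+01,  8.80022900e+01, -6.02963796e-04,
        7.72355776e+01, -1.16197208e+01]), 'qd': array([ 0.01908742, -0.09407159, -0.08385614,  0.04287376,  0.01887743,
       -0.06368921]), 'joint_efforts': array([ 3.01667947e-03, -4.38209760e+01, -2.84644389e+01,  7.23188091e-02,
        3.62983905e-02, -7.68409200e-05]), 'tool_pos': array([ 0.21751483, -0.50459734,  0.19330389]), 'tool_rot': array([-1.79907310e+02, -1.84595477e-02,  2.33063800e+01]), 'contact_force': array([-0.78947254,  0.57916488,  0.27463113]), 'ft_torque': array([ 0.02779063, -0.02517612,  0.00115598]), 'width': 0.09306298787669046} -0.0188
```

View pics/scene0.png

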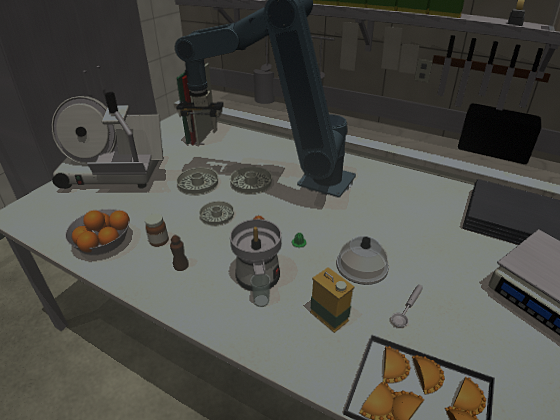

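View pics/top0.png

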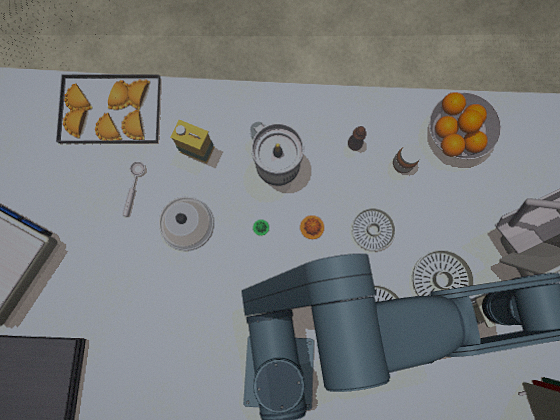

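Strainer candidates are at top (373,229), (442,277) and (~380,295, mostly hidden), which match scene (216,212), (197,180) and (250,180). The one at top (373,229) looks smallest. I'll measure it and confirm in a crop.

```bash
cat > h.py <<'E'
from station import arm, viewer
import cv2, numpy as np
def ray(cam,uv):
    c=viewer.calibration(cam);K=np.array(c["intrinsics"]);D=np.array(c["dist"]);T=np.array(c["cam_to_world"])
    p=cv2.undistortPoints(np.array([[uv]],float),K,D)[0,0]
    return T[:3,3],T[:3,:3]@np.array([p[0],p[1],1.])
def onz(cam,uv,z):
    o,d=ray(cam,uv); return o+d*(z-o[2])/d[2]
def tri(uv1,uv2):
    o1,d1=ray("scene",uv1);o2,d2=ray("top",uv2)
    d1=d1/np.linalg.norm(d1);d2=d2/np.linalg.norm(d2)
    s=np.linalg.lstsq(np.c_[d1,-d2],o2-o1,rcond=None)[0]
    a,b=o1+s[0]*d1,o2+s[1]*d2
    return (a+b)/2,np.linalg.norm(a-b)
def proj(cam,P):
    c=viewer.calibration(cam);K=np.array(c["intrinsics"]);D=np.array(c["dist"]);T=np.linalg.inv(np.array(c["cam_to_world"]))
    P=np.atleast_2d(np.array(P,float))
    return cv2.projectPoints(P,cv2.Rodrigues(T[:3,:3])[0],T[:3,3],K,D)[0][:,0]
E
python3 - <<'E'
from h import *
np.set_printoptions(precision=4,suppress=True)
viewer.read_camera("scene");t=viewer.read_camera("top")
Z=dict(spindle_tip=.207,bowl_rim=.181,strainer_mid=.017,cone_mid=.0335,cover_mid=.06,small_cone_mid=.024,tumbler_mid=.0475)
for n,z in Z.items():
    for cam in ("top","scene"):
        for r in viewer.landmark_of(cam,n)[:4]:
            uv=r["position"][::-1]; print(n,cam,round(r["p"],2),np.round(uv,1),onz(cam,uv,z)[:2])
for r in viewer.cut_out("top","strainer_mid"): print("mask",r["p"],r["bbox"],r["mask"].sum())
for cam in("top","scene"):
  for r in viewer.look_for(cam,"strainer_mid"): print(cam,r["p"],r["bbox"])
cv2.imwrite("pics/crop1.png",cv2.resize(t[190:320,220:490],None,fx=2.9,fy=2.9,interpolation=cv2.INTER_CUBIC))
s=viewer.read_camera("scene");cv2.imwrite("pics/crop1s.png",cv2.resize(s[150:300,150:410],None,fx=3,fy=3,interpolation=cv2.INTER_CUBIC))
E
```

```text
spindle_tip top 0.8 [273.5 144.5] [0.6581 0.0481]
spindle_tip scene 0.76 [256.7 226.5] [0.6514 0.0416]
bowl_rim top 0.85 [277.  144.1] [0.6689 0.0384]
bowl_rim top 0.66 [313.5 224. ] [ 0.4308 -0.0801]
bowl_rim scene 0.9 [256.6 232.2] [0.6484 0.0382]
strainer_mid top 0.95 [441.3 277.6] [ 0.3096 -0.4976]
strainer_mid top 0.74 [375.2 231.4] [ 0.446  -0.2897]
strainer_mid scene 0.88 [197.5 176.6] [ 0.2782 -0.516 ]
strainer_mid scene 0.78 [246.8 179.6] [ 0.1927 -0.3031]
strainer_mid scene 0.77 [213.8 212. ] [ 0.4598 -0.2873]
strainer_mid scene 0.22 [255.7 229.1] [ 0.4703 -0.0836]
cone_mid top 0.87 [314.4 224.7] [ 0.4549 -0.0921]
cone_mid top 0.56 [181.5 222.3] [0.4411 0.3341]
cone_mid scene 0.47 [258.8 292.5] [0.7435 0.0979]
cover_mid top 0.64 [180.4 219.4] [0.4458 0.3328]
cover_mid scene 0.76 [365.3 251.4] [0.438 0.329]
small_cone_mid top 0.63 [263.1 227.8] [0.438  0.0721]
small_cone_mid top 0.54 [406.3 160. ] [ 0.6892 -0.388 ]
small_cone_mid scene 0.72 [298.6 238.3] [0.4472 0.0849]
tumbler_mid top 0.54 [261.5 134. ] [0.7476 0.0946]
tumbler_mid scene 0.7 [262.2 291.4] [0.7451 0.1116]
mask 0.84 [442.1, 273.7, 62.5, 46.8] 1989
mask 0.65 [387.0, 292.6, 22.2, 15.0] 275
mask 0.63 [374.1, 230.8, 43.1, 43.4] 1382
top 0.75 [375.7, 229.6, 40.4, 41.3]
top 0.73 [442.2, 275.1, 59.4, 49.5]
top 0.68 [387.1, 292.7, 21.0, 16.4]
scene 0.92 [216.7, 212.9, 31.3, 19.9]
scene 0.9 [193.7, 182.2, 36.6, 31.8]
scene 0.86 [250.8, 181.5, 43.7, 30.2]
```

```bash
sleep 1
```

```text
(no output)
```

View pics/crop1.png

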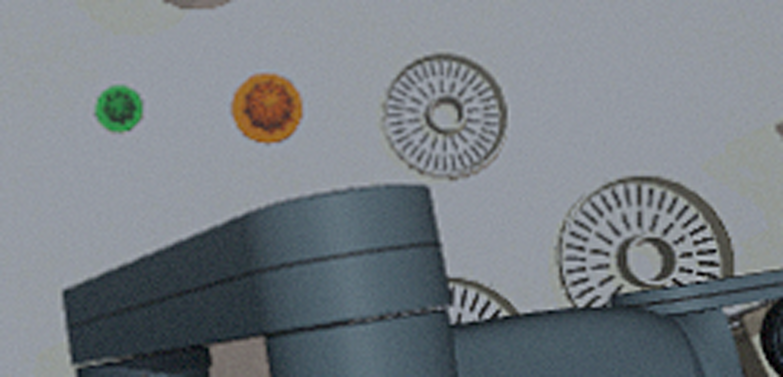

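View pics/crop1s.png

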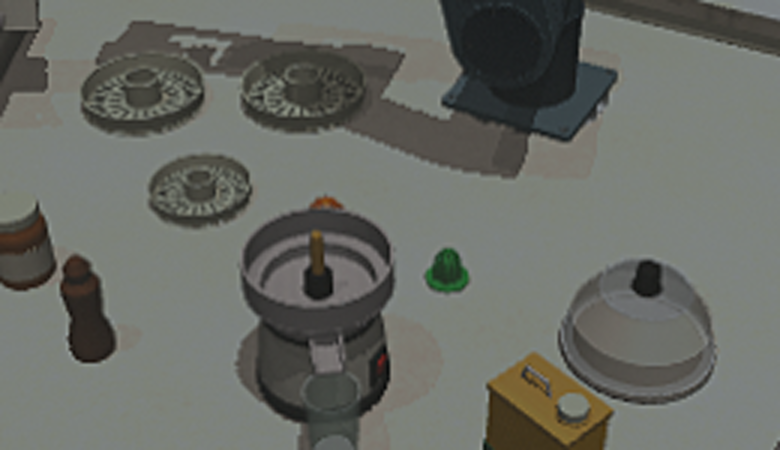

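The strainer meant is the one at top (373,230): about 42 px wide, or roughly 140 mm. The other two, at (442,275) and (~385,293), are clearly larger. Next I'll refine the positions by fitting projected circles.

```bash
cat >> h.py <<'E'
from scipy.optimize import minimize
from scipy.ndimage import map_coordinates
A=np.linspace(0,2*np.pi,180,endpoint=False)
def circ(x,y,z,r): return np.c_[x+r*np.cos(A),y+r*np.sin(A),np.full_like(A,z)]
def gimg(im):
    g=cv2.GaussianBlur(im.astype(np.float32),(0,0),0.9)
    return np.sqrt(sum(cv2.Sobel(g[...,k],cv2.CV_32F,1,0)**2+cv2.Sobel(g[...,k],cv2.CV_32F,0,1)**2 for k in range(3)))
def score(cam,G,x,y,prof,hull):
    uv=np.vstack([proj(cam,circ(x,y,z,r)) for z,r in prof])
    if hull:
        h=cv2.convexHull(uv.astype(np.float32))[:,0]
        h=np.vstack([h,h[:1]]);s=np.r_[0,np.cumsum(np.linalg.norm(np.diff(h,axis=0),axis=1))]
        t=np.linspace(0,s[-1],240);uv=np.c_[np.interp(t,s,h[:,0]),np.interp(t,s,h[:,1])]
    v=map_coordinates(G,[uv[:,1],uv[:,0]],order=1)
    return np.mean(np.sqrt(v))
def fit(cam,im,x0,y0,prof,hull=False,R=.02):
    G=gimg(im)
    for R,st in((R,R/8),(R/6,R/36)):
        g=np.arange(-R,R+1e-9,st)
        best=max((score(cam,G,x0+a,y0+b,prof,hull),x0+a,y0+b) for a in g for b in g)
        x0,y0=best[1:]
    return np.round([x0,y0,best[0]],4)
E
python3 - <<'E'
from h import *
T=cv2.imread("pics/top0.png");S=cv2.imread("pics/scene0.png")
for cam,im in(("top",T),("scene",S)):
    print(cam,"rim out",fit(cam,im,.658,.043,[(.181,.079)]),"rim in",fit(cam,im,.658,.043,[(.181,.075)]))
    print(cam,"ledge? chimney",fit(cam,im,.658,.043,[(.159,.012)]))
    print(cam,"strainer",fit(cam,im,.453,-.289,[(0,.07),(.024,.07)],True),"collar",fit(cam,im,.453,-.289,[(.034,.021)]))
    print(cam,"cover hull",fit(cam,im,.441,.330,[(0,.089),(.008,.089)],False),"knob",fit(cam,im,.441,.33,[(.09,.0135),(.12,.0135)],True))
print("cone",fit("top",T,.452,-.09,[(0,.04),(.006,.04)],True))
for cam,im in(("top",T),("scene",S)): print("small",fit(cam,im,.442,.078,[(0,.027),(.004,.027)],True))
E
```

```text
top rim out [ 0.6566  0.0369 15.8016] rim in [ 0.6566  0.0369 17.1006]
top ledge? chimney [ 0.6449  0.0344 16.5364]
top strainer [ 0.4516 -0.2815 13.9399] collar [ 0.4494 -0.2779 13.8336]Traceback (most recent call last):
  File "<stdin>", line 7, in <module>
  File "h.py", line 38, in fit
    best=max((score(cam,G,x0+a,y0+b,prof,hull),x0+a,y0+b) for a in g for b in g)
  File "h.py", line 38, in <genexpr>
    best=max((score(cam,G,x0+a,y0+b,prof,hull),x0+a,y0+b) for a in g for b in g)
              ~~~~~^^^^^^^^^^^^^^^^^^^^^^^^^^^
  File "h.py", line 27, in score
    uv=np.vstack([proj(cam,circ(x,y,z,r)) for z,r in prof])
                  ~~~~^^^^^^^^^^^^^^^^^^^
  File "h.py", line 16, in proj
    c=viewer.calibration(cam);K=np.array(c["intrinsics"]);D=np.array(c["dist"]);T=np.linalg.inv(np.array(c["cam_to_world"]))
ValueError: time passes only in moves, steps and waits
```

```bash
sed -i 's/viewer\.calibration(cam)/CAL(cam)/' h.py; sed -i '2a import functools\n@functools.lru_cache(None)\ndef CAL(cam): return viewer.calibration(cam)' h.py
cat > m.py <<'E'
from h import *
T=cv2.imread("pics/top0.png");S=cv2.imread("pics/scene0.png")
for cam,im in(("top",T),("scene",S)):
    print(cam,"rim out",fit(cam,im,.658,.043,[(.181,.079)]),"rim in",fit(cam,im,.658,.043,[(.181,.075)]))
    print(cam,"chimney",fit(cam,im,.657,.037,[(.159,.012)],R=.01))
    print(cam,"strainer",fit(cam,im,.453,-.285,[(0,.07),(.024,.07)],True),"collar",fit(cam,im,.453,-.285,[(.034,.021)]))
    print(cam,"cover hull",fit(cam,im,.441,.330,[(0,.089),(.008,.089)],False),"knob",fit(cam,im,.441,.33,[(.09,.0135),(.12,.0135)],True))
print("cone",fit("top",T,.452,-.09,[(0,.04),(.006,.04)],True))
for cam,im in(("top",T),("scene",S)): print("small",fit(cam,im,.442,.078,[(0,.027),(.004,.027)],True))
for cam,im in(("top",T),("scene",S)):
  for x,y,prof in((.6566,.0369,[(.181,.079),(.181,.075)]),(.4516,-.2815,[(.024,.07),(.034,.021)])):
    for z,r in prof: cv2.polylines(im,[np.round(proj(cam,circ(x,y,z,r))*16).astype(int)],True,(0,0,255),1,cv2.LINE_AA,4)
cv2.imwrite("pics/ovt.png",cv2.resize(T[100:300,150:450],None,fx=2.6,fy=2.6,interpolation=cv2.INTER_CUBIC))
cv2.imwrite("pics/ovs.png",cv2.resize(S[150:300,150:410],None,fx=3,fy=3,interpolation=cv2.INTER_CUBIC))
E
python3 m.py
```

```text
top rim out [ 0.6566  0.0369 15.8016] rim in [ 0.6566  0.0369 17.1006]
top chimney [ 0.6453  0.0345 16.5348]
top strainer [ 0.4516 -0.2814 13.936 ] collar [ 0.4494 -0.2781 13.8247]
top cover hull [ 0.4424  0.3231 11.6993] knob [ 0.4416  0.3225 20.2455]
scene rim out [ 0.6605  0.0411 15.2387] rim in [ 0.6611  0.0416 15.7889]
scene chimney [ 0.6538  0.0363 14.7637]
scene strainer [ 0.4536 -0.28   15.1171] collar [ 0.4358 -0.3083 11.4791]
scene cover hull [ 0.4485  0.3269 12.21  ] knob [ 0.4466  0.3264 18.3768]
cone [ 0.4526 -0.0856 18.5344]
small [ 0.4434  0.0811 18.6004]
small [ 0.442   0.083  16.6592]
```

View pics/ovt.png

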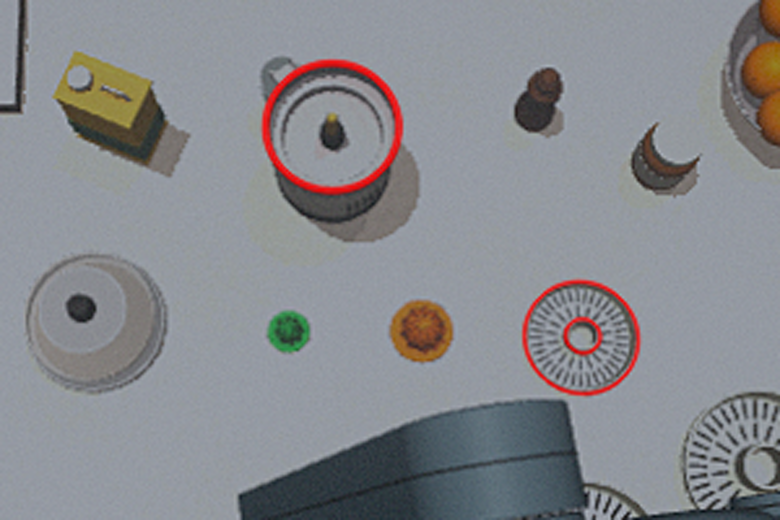

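View pics/ovs.png

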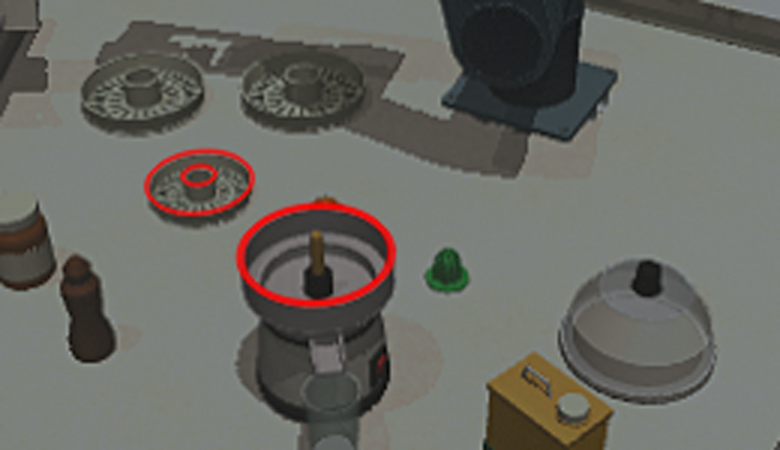

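The top fit matches the rim, strainer and collar outlines, and the two cameras agree to about 4 mm. First I'll go above the strainer and square the tool to yaw 0.

```bash
python3 -m pendant '-0.4 .05 -.018 0 0 0 .07; -0.4 .1 -.037 0 0 0 .14; -0.4 .15 -.056 0 0 0 .2; -0.4 .2 -.074 0 0 0 .27; -0.4 .25 -.093 0 0 0 .34; -0.4 .3045 -.1128 0 0 0 .407; -0.4 .3045 -.1128 0 0 0 .407; -0.4 .3045 -.1128 0 0 0 .407' 25
```

```text
time_s: 2.1
tool_pos: [0.4525, -0.2811, 0.194]
tool_rot: [180.0, 0.0, 0.1]
contact_force: [-0.4, 0.8, 0.1]
width: 0.0651
```

```bash
python3 -m pendant '-0.4 0 0 .06 0 0 0; -0.4 0 0 .11 0 0 0; -0.4 0 0 .11 0 0 0'
python3 - <<'E'
from h import *
s=viewer.read_camera("scene");t=viewer.read_camera("top")
p=arm.get_obs()["tool_pos"];print(p)
for im,cam in((s,"scene"),(t,"top")):
    for q in (p,p+[0,0,.0188]):
        u=proj(cam,q)[0];cv2.circle(im,tuple(np.round(u*16).astype(int)),8,(0,0,255),-1,cv2.LINE_AA,4)
cv2.imwrite("pics/a1.png",np.hstack([cv2.resize(s[130:240,150:290],(560,440)),]))
cv2.imwrite("pics/a2.png",cv2.resize(t[150:300,280:480],(800,600)))
E
```

```text
time_s: 2.48
tool_pos: [0.4491, -0.2801, 0.0808]
tool_rot: [-179.7, 0.4, -0.1]
contact_force: [0.1, 0.2, 0.1]
width: 0.0654
[ 0.45244797 -0.28251744  0.08514237]
```

View pics/a1.png

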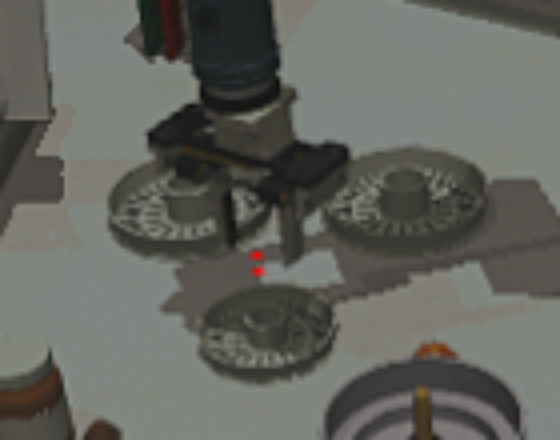

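View pics/a2.png

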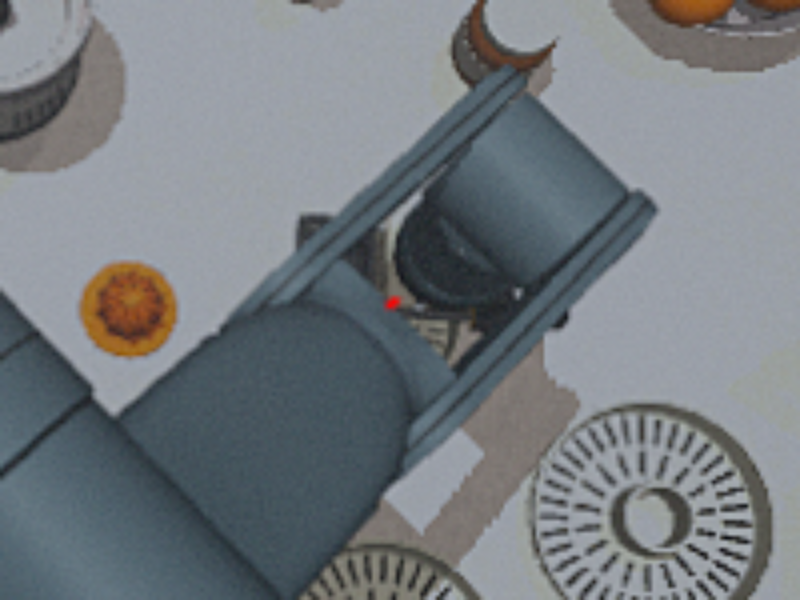

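The fingers straddle the projected tool point, level with the collar, so I'll lower and grip.

```bash
python3 -m pendant '-0.4 0 0 .04 0 0 0; -0.4 0 0 .065 0 0 0; -0.4 0 0 .072 0 0 0; -0.4 0 0 .072 0 0 0; 0.3 0 0 .072 0 0 0; 0.3 0 0 .072 0 0 0; 0.3 0 0 .072 0 0 0; 0.3 0 0 .072 0 0 0; 0.3 0 0 .072 0 0 0' 25
python3 - <<'E'
from h import *
s=viewer.read_camera("scene")
print(arm.get_obs()["tool_pos"])
cv2.imwrite("pics/b1.png",cv2.resize(s[130:240,150:290],(560,440)))
E
```

```text
time_s: 3.7
tool_pos: [0.4526, -0.281, 0.0121]
tool_rot: [-180.0, 0.0, -0.0]
contact_force: [-0.9, 0.5, 0.6]
width: 0.0329
[ 0.45264029 -0.28099411  0.01203441]
```

View pics/b1.png

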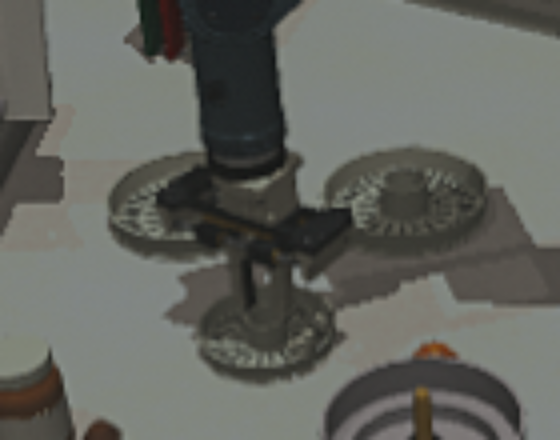

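The opening is 33 mm, which is just my command, so the 42 mm collar isn't held. I'll look closer.

Run:
```python
from h import *
s=viewer.read_camera("scene");t=viewer.read_camera("top")
cv2.imwrite("pics/b2.png",cv2.resize(s[170:230,185:250],None,fx=10,fy=10,interpolation=cv2.INTER_CUBIC))
cv2.imwrite("pics/b3.png",cv2.resize(t[190:270,330:430],None,fx=7,fy=7,interpolation=cv2.INTER_CUBIC))
```

```text
(no output)
```

View pics/b2.png

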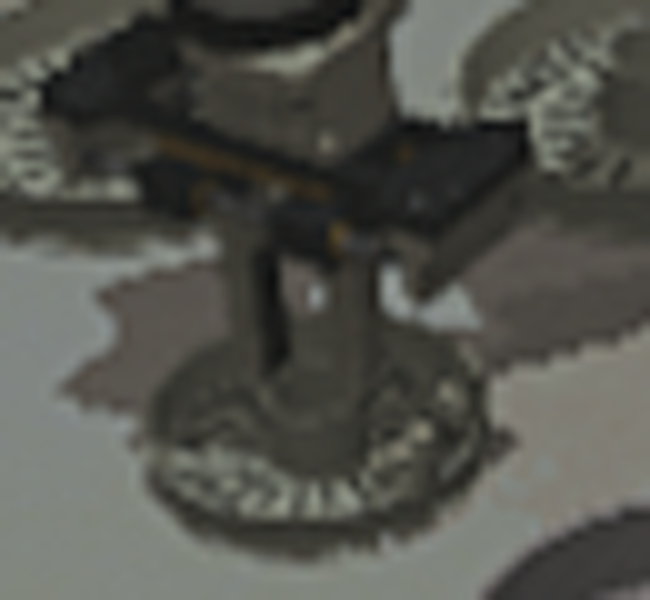

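View pics/b3.png

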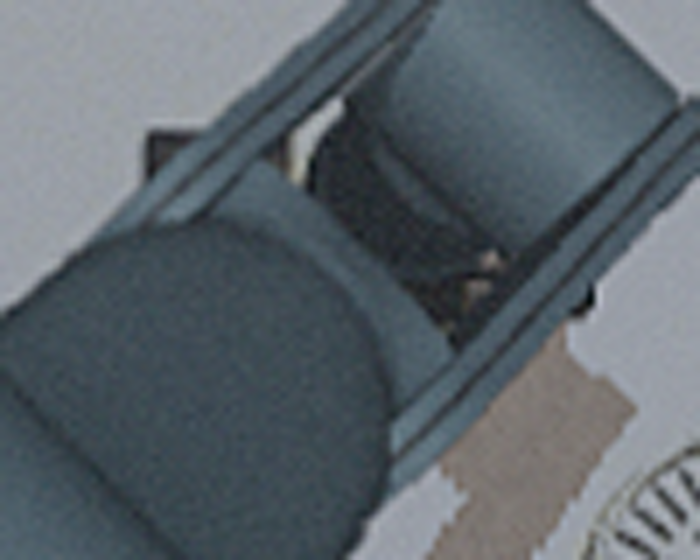

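```bash
python3 -m pendant '0.45 0 0 0 0 0 0;0.45 0 0 0 0 0 0;0.45 0 0 0 0 0 0' 15
python3 - <<'E'
from h import *
s=viewer.read_camera("scene"); print(arm.get_obs()["width"],arm.get_obs()["contact_force"])
print(fit("scene",s,.4536,-.28,[(0,.07),(.024,.07)],True),fit("scene",s,.4536,-.28,[(.024,.07)]))
o=s.copy()
for z,r in((0,.07),(.024,.07),(.034,.021),(.034,.0175)): cv2.polylines(o,[np.round(proj("scene",circ(.4536,-.28,z,r))*16).astype(int)],True,(0,0,255),1,cv2.LINE_AA,4)
p=arm.get_obs()["tool_pos"]
c=np.hstack([cv2.resize(i[175:225,190:245],None,fx=7,fy=7,interpolation=cv2.INTER_CUBIC) for i in(s,o)])
cv2.imwrite("pics/b4.png",c)
E
```

```text
time_s: 4.22
tool_pos: [0.4526, -0.281, 0.012]
tool_rot: [-180.0, 0.0, -0.0]
contact_force: [-0.0, -0.4, -0.1]
width: 0.0254
0.025462667241436334 [-0.16992009  0.1220895  -0.10263558]
[ 0.4503 -0.2814 14.5462] [ 0.4705 -0.2644 13.0373]
```

View pics/b4.png

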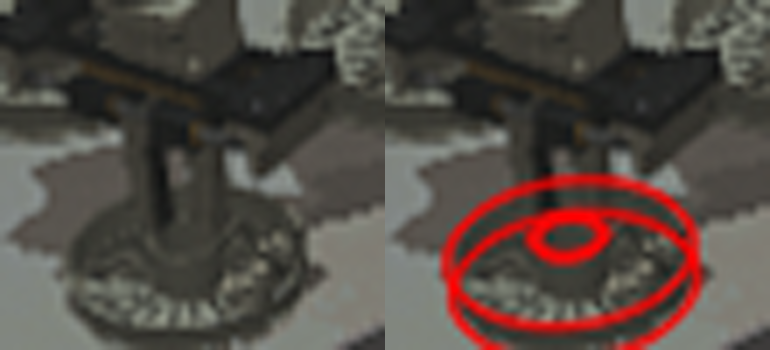

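Run:
```python
from h import *
s=viewer.read_camera("scene"); o=s.copy()
p=np.array([.4526,-.281,.012])
def L(P,c): cv2.polylines(o,[np.round(proj("scene",P)*16).astype(int)],False,c,1,cv2.LINE_AA,4)
for sg in(-1,1):
    for dx in (-.0075,.0075):
        q=p+[dx,sg*.0127,0]; L([q,q+[0,0,.05]],(0,0,255))
    L([p+[-.0075,sg*.0127,0],p+[.0075,sg*.0127,0]],(0,255,255))
c=np.hstack([cv2.resize(i[165:225,190:245],None,fx=7,fy=7,interpolation=cv2.INTER_CUBIC) for i in(s,o)])
cv2.imwrite("pics/b5.png",c)
```

```text
(no output)
```

View pics/b5.png

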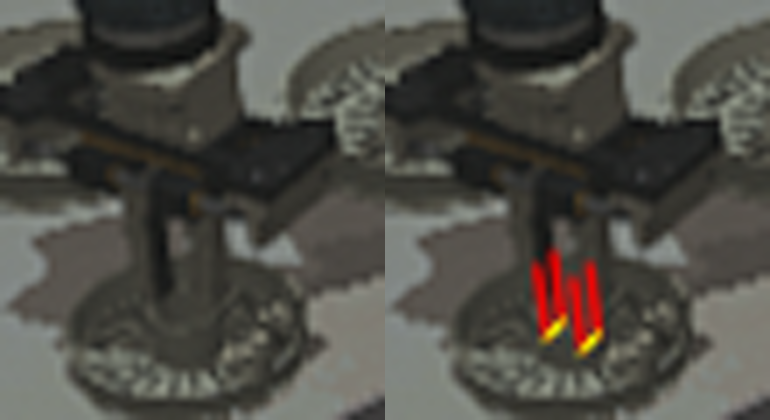

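```bash
python3 -m pendant '0.45 0 0 -.06 0 0 0;0.45 0 0 -.1 0 0 0;0.45 0 0 -.1 0 0 0;0.45 0 0 -.1 0 0 0'
python3 - <<'E'
from h import *
s=viewer.read_camera("scene"); o=s.copy()
p=arm.get_obs()["tool_pos"]; print(p)
def L(P,c): cv2.polylines(o,[np.round(proj("scene",P)*16).astype(int)],False,c,1,cv2.LINE_AA,4)
for sg in(-1,1):
    for dx in (-.0075,.0075):
        q=p+[dx,sg*.0127,0]; L([q,q+[0,0,.05]],(0,0,255))
for z,r in((0,.07),(.024,.07),(.034,.021)):
    L(circ(.4526,-.281,z,r),(0,255,0))
c=np.hstack([cv2.resize(i[135:225,185:245],None,fx=6,fy=6,interpolation=cv2.INTER_CUBIC) for i in(s,o)])
cv2.imwrite("pics/b6.png",c)
E
```

```text
time_s: 4.82
tool_pos: [0.4522, -0.2806, 0.1115]
tool_rot: [-180.0, 0.0, -0.0]
contact_force: [-0.1, 1.1, 0.1]
width: 0.0255
[ 0.45185437 -0.28031719  0.11083893]
```

View pics/b6.png

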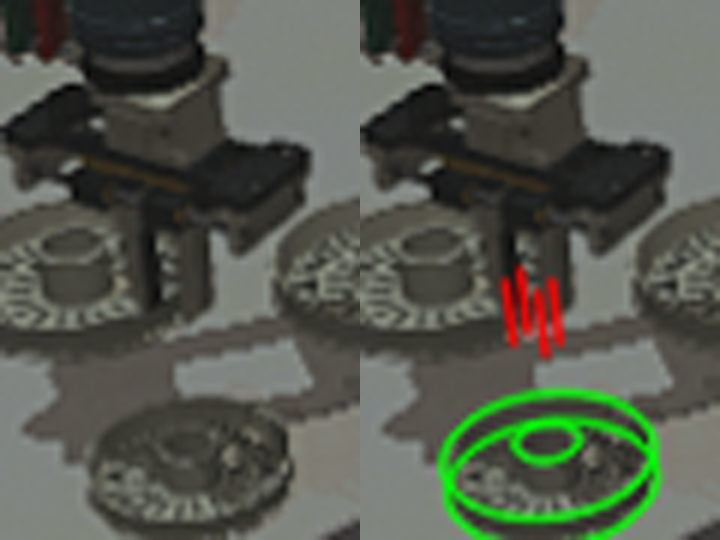

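The fingertips show about 20 mm higher than the reported TCP. I'll check this with the fingers shut and open, clear of the strainer.

```bash
cat > tip.py <<'E'
from h import *
import sys
s=viewer.read_camera("scene"); o=s.copy()
ob=arm.get_obs();p=ob["tool_pos"]; w=ob["width"];print(p,w)
def L(P,c): cv2.polylines(o,[np.round(proj("scene",P)*16).astype(int)],False,c,1,cv2.LINE_AA,4)
for sg in(-1,1):
    for dx in (-.0075,.0075):
        q=p+[dx,sg*w/2,0]; L([q,q+[0,0,.0188]],(0,0,255))
c=np.hstack([cv2.resize(i[135:225,185:245],None,fx=6,fy=6,interpolation=cv2.INTER_CUBIC) for i in(s,o)])
cv2.imwrite(sys.argv[1],c)
E
python3 -m pendant '1 0 0 0 0 0 0;1 0 0 0 0 0 0;1 0 0 0 0 0 0;1 0 0 0 0 0 0'; python3 tip.py pics/t1.png
python3 -m pendant '-0.4 0 0 0 0 0 0;-0.4 0 0 0 0 0 0;-.4 0 0 0 0 0 0;-.4 0 0 0 0 0 0;-.4 0 0 0 0 0 0'; python3 tip.py pics/t2.png
```

```text
time_s: 5.38
tool_pos: [0.4526, -0.281, 0.1119]
tool_rot: [-180.0, 0.0, -0.0]
contact_force: [0.2, -0.1, 0.9]
width: 0.0007
[ 0.45264269 -0.28103457  0.11195082] 0.00017062298349865328
time_s: 6.05
tool_pos: [0.4526, -0.281, 0.112]
tool_rot: [-180.0, 0.0, -0.0]
contact_force: [-0.4, 0.9, 0.7]
width: 0.0456
[ 0.4526409  -0.28104087  0.11206034] 0.04969258742215837
```

View pics/t1.png

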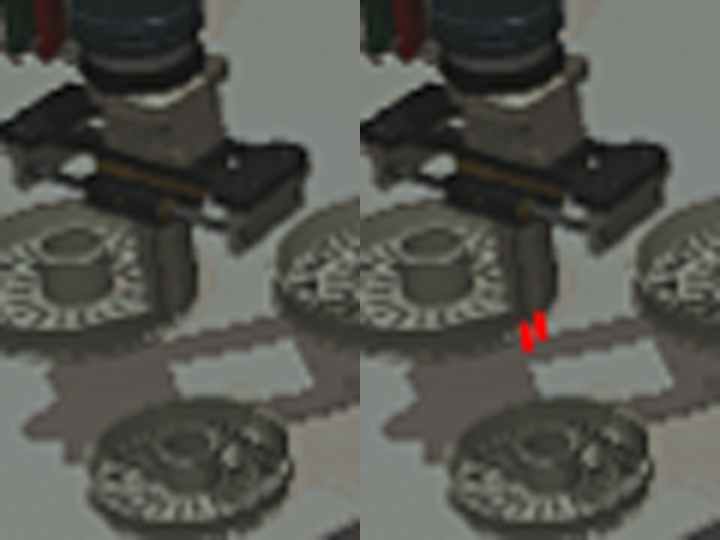

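View pics/t2.png

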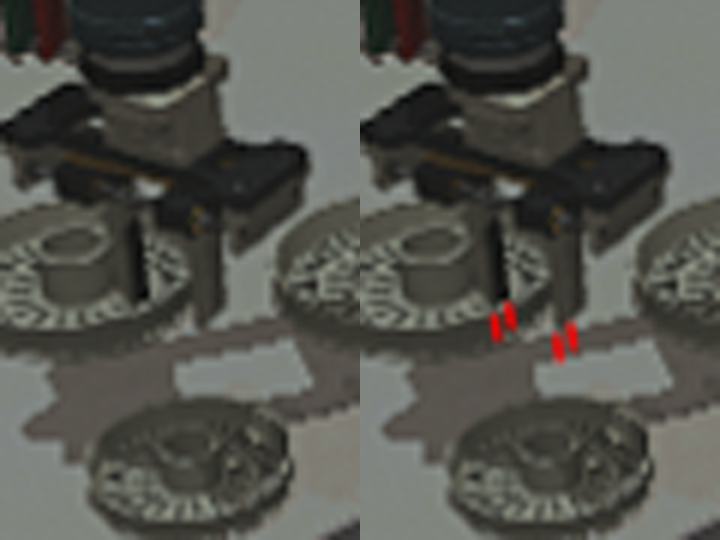

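Whatever the opening, the tips sit about 19 mm above the reported TCP and agree sideways. So the real tip height is roughly reported z + 0.019. I'll go deeper in steps and watch the force.

```bash
python3 -m pendant '-0.4 0 0 .06 0 0 0;-0.4 0 0 .095 0 0 0;-0.4 0 0 .104 0 0 0;-0.4 0 0 .112 0 0 0;-0.4 0 0 .112 0 0 0;-0.4 0 0 .112 0 0 0'
python3 -m pendant '-0.4 0 0 .003 0 0 0;-0.4 0 0 .005 0 0 0;-0.4 0 0 .005 0 0 0'
```

```text
time_s: 6.85
tool_pos: [0.4534, -0.2817, 0.0012]
tool_rot: [179.9, -0.1, -0.0]
contact_force: [1.3, 1.0, 0.5]
width: 0.0647
time_s: 7.22
tool_pos: [0.4526, -0.2809, -0.005]
tool_rot: [-180.0, 0.0, -0.0]
contact_force: [-0.6, 0.6, -0.4]
width: 0.0652
```

Reported TCP −5 mm with no contact confirms the offset. Now close.

```bash
python3 -m pendant '0.3 0 0 0 0 0 0;0.3 0 0 0 0 0 0;0.3 0 0 0 0 0 0;0.3 0 0 0 0 0 0;0.3 0 0 0 0 0 0;0.3 0 0 0 0 0 0' 25
```

```text
time_s: 7.98
tool_pos: [0.4527, -0.281, -0.0049]
tool_rot: [180.0, -0.0, -0.0]
contact_force: [-0.9, 0.6, 0.4]
width: 0.0413
```

```bash
python3 -m pendant '0.4 0 0 -.03 0 0 0;0.4 0 0 -.08 0 0 0;0.4 0 0 -.13 0 0 0;0.4 0 0 -.18 0 0 0;0.4 0 0 -.23 0 0 0;0.4 0 0 -.25 0 0 0;0.4 0 0 -.25 0 0 0' 25
python3 -m pendant '0.4 .02 -.03 0 0 0 0;0.4 .045 -.07 0 0 0 0;0.4 .07 -.11 0 0 0 0;0.4 .097 -.15 0 0 0 0;0.4 .125 -.195 0 0 0 0;0.4 .152 -.235 0 0 0 0;0.4 .174 -.27 0 0 0 0;0.4 .19 -.296 0 0 0 0;0.4 .2 -.311 0 0 0 0;0.4 .204 -.317 0 0 0 0;0.4 .206 -.320 0 0 0 0;0.4 .206 -.320 0 0 0 0'
cat > v.py <<'E'
from h import *
import sys
s=viewer.read_camera("scene");t=viewer.read_camera("top");n=sys.argv[1]
cv2.imwrite(f"pics/{n}_s.png",s);cv2.imwrite(f"pics/{n}_t.png",t)
ob=arm.get_obs();print(ob["tool_pos"],ob["width"],ob["contact_force"])
a=cv2.resize(s[150:300,185:325],(420,450),interpolation=cv2.INTER_CUBIC);b=cv2.resize(t[80:230,205:335],(390,450),interpolation=cv2.INTER_CUBIC)
cv2.imwrite(f"pics/{n}.png",np.hstack([a,b])[:, :800])
E
python3 v.py c1
```

```text
time_s: 8.85
tool_pos: [0.4533, -0.2816, 0.2465]
tool_rot: [179.9, -0.1, -0.0]
contact_force: [0.2, -0.3, -1.6]
width: 0.0418
time_s: 10.35
tool_pos: [0.6585, 0.0381, 0.2451]
tool_rot: [180.0, 0.0, -0.1]
contact_force: [-0.3, 0.9, -1.1]
width: 0.0416
[0.65850818 0.03801811 0.24529768] 0.041300967965966245 [-0.48577975  0.6780894  -1.8501617 ]
```

View pics/c1.png

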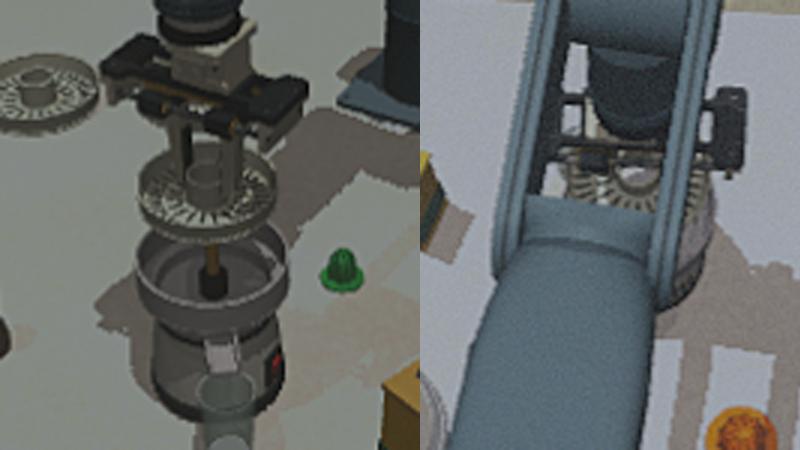

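The strainer is held level above the bowl, with its dish at scene crop (208,190) and the bowl at (212,270). Next I'll measure its offset from the bowl axis.

Run:
```python
from h import *
S=cv2.imread("pics/c1_s.png")
zb=.2453+.0049
a=fit("scene",S,.6585,.038,[(zb,.07),(zb+.024,.07)],True,R=.016); r1=fit("scene",S,.6585,.038,[(.181,.079)],R=.016); b=fit("scene",S,.6585,.038,[(zb+.024,.07)],R=.016)
print(a,b,r1)
def D(z,r,c,x,y): cv2.polylines(S,[np.round(proj("scene",circ(x,y,z,r))*16).astype(int)],True,c,1,cv2.LINE_AA,4)
D(zb+.024,.07,(0,0,255),a[0],a[1]);D(zb,.07,(0,0,255),a[0],a[1]);D(.181,.079,(0,255,0),r1[0],r1[1]);D(.181,.075,(0,255,0),r1[0],r1[1])
D(.207,.005,(255,0,255),r1[0],r1[1])
cv2.imwrite("pics/c2.png",cv2.resize(S[185:265,215:295],None,fx=7,fy=7,interpolation=cv2.INTER_CUBIC))
```

```text
[ 0.6576  0.0391 12.5476] [ 0.6609  0.0411 13.7524] [ 0.6625  0.0411 12.6504]
```

View pics/c2.png

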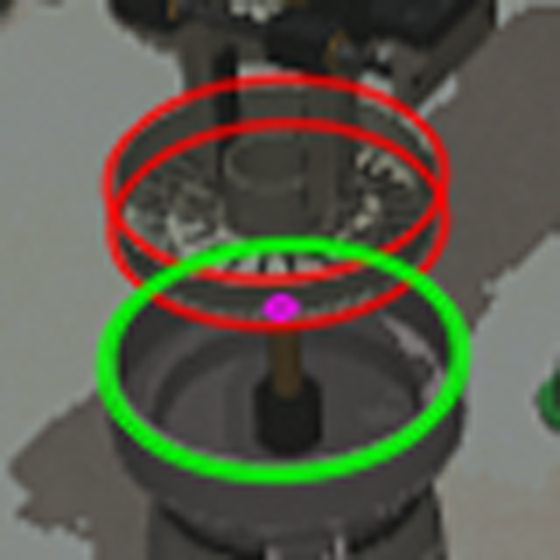

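```bash
python3 -m pendant '0.4 0 0 .02 0 0 0;0.4 0 0 .04 0 0 0;0.4 0 0 .06 0 0 0;0.4 0 0 .06 0 0 0' ; python3 v.py c3
python3 -m pendant '0.4 0 0 .01 0 0 0;0.4 0 0 .015 0 0 0;0.4 0 0 .02 0 0 0;0.4 0 0 .02 0 0 0'; python3 v.py c4
```

```text
time_s: 10.95
tool_pos: [0.6574, 0.0384, 0.1835]
tool_rot: [-180.0, 0.2, -0.1]
contact_force: [0.8, 0.8, -1.2]
width: 0.0418
[0.65895117 0.03845265 0.18586634] 0.041363761980347545 [-0.56204578  0.65150616 -1.43976573]
time_s: 11.55
tool_pos: [0.6584, 0.039, 0.1644]
tool_rot: [-180.0, 0.1, -0.0]
contact_force: [-0.1, -0.1, -1.2]
width: 0.0418
[0.65878978 0.03896839 0.16508832] 0.04132996840579581 [ 0.40110085 -1.0416886  -1.40881903]
```

View pics/c4.png

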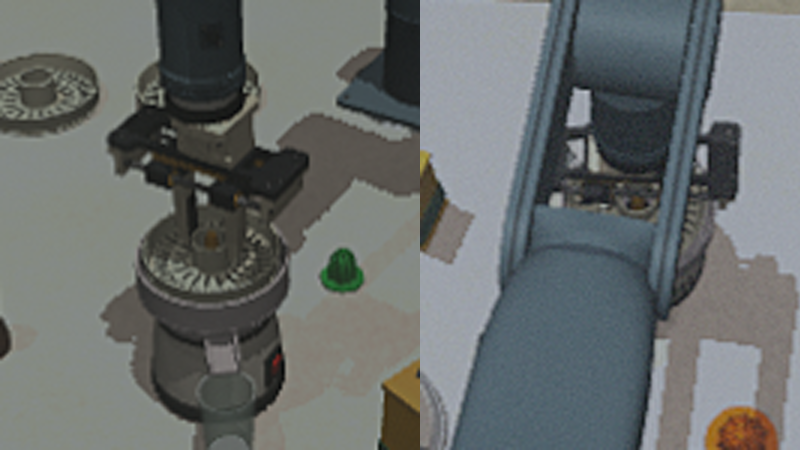

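The dish is inside the rim, and the spindle shows in the bore at scene crop (212,238). There's no contact force, so I'll continue slowly.

```bash
python3 -m pendant '0.4 0 0 .005 0 0 0;0.4 0 0 .01 0 0 0;0.4 0 0 .01 0 0 0'
python3 -m pendant '0.4 0 0 .004 0 0 0;0.4 0 0 .008 0 0 0;0.4 0 0 .008 0 0 0;0.4 0 0 .008 0 0 0'
python3 -m pendant '0.4 0 0 .003 0 0 0;0.4 0 0 .005 0 0 0;0.4 0 0 .005 0 0 0;0.4 0 0 .005 0 0 0'
```

```text
time_s: 12.02
tool_pos: [0.6582, 0.039, 0.1542]
tool_rot: [-180.0, 0.1, -0.0]
contact_force: [0.3, 0.4, -1.5]
width: 0.0414
time_s: 12.52
tool_pos: [0.6588, 0.0389, 0.1471]
tool_rot: [-180.0, -0.0, -0.0]
contact_force: [-0.0, 0.1, -1.3]
width: 0.0413
time_s: 13.02
tool_pos: [0.6587, 0.0389, 0.1421]
tool_rot: [180.0, 0.0, -0.0]
contact_force: [-0.5, -0.2, -0.2]
width: 0.0417
```

```bash
python3 -m pendant '0.4 0 0 .001 0 0 0;0.4 0 0 .002 0 0 0;0.4 0 0 .002 0 0 0;0.4 0 0 .002 0 0 0'
```

```text
time_s: 13.52
tool_pos: [0.6588, 0.0389, 0.142]
tool_rot: [180.0, -0.1, -0.0]
contact_force: [-3.8, -0.4, 10.0]
width: 0.0416
```

It stopped at 0.142, the predicted seat height, pressing with 10 N. I'll ease off, release and rise.

```bash
python3 -m pendant '0.4 0 0 -.0015 0 0 0;0.4 0 0 -.0015 0 0 0;-0.4 0 0 -.0015 0 0 0;-0.4 0 0 -.0015 0 0 0;-0.4 0 0 -.0015 0 0 0;-0.4 0 0 -.0015 0 0 0;-0.4 0 0 -.0015 0 0 0'
python3 -m pendant '-0.4 0 0 -.03 0 0 0;-0.4 0 0 -.08 0 0 0;-0.4 0 0 -.13 0 0 0;-0.4 0 0 -.14 0 0 0'
python3 -m pendant '-0.6 -.04 .025 0 0 0 0;-0.6 -.08 .05 0 0 0 0;-0.7 -.12 .075 0 0 0 0;-0.7 -.16 .1 0 0 0 0;-0.7 -.19 .118 0 0 0 0;-0.7 -.205 .1235 0 0 0 0;-0.7 -.205 .1235 0 0 0 0'; python3 v.py d1
```

```text
time_s: 14.4
tool_pos: [0.6587, 0.0389, 0.1414]
tool_rot: [-180.0, 0.0, -0.0]
contact_force: [0.8, 0.1, -0.7]
width: 0.0649
time_s: 14.9
tool_pos: [0.6605, 0.0388, 0.2864]
tool_rot: [180.0, -0.5, -0.0]
contact_force: [-0.0, -0.5, -0.2]
width: 0.0651
time_s: 15.78
tool_pos: [0.4533, -0.0845, 0.2814]
tool_rot: [-180.0, -0.0, -0.1]
contact_force: [-0.1, -0.2, 0.3]
width: 0.0792
[ 0.45441413 -0.08419987  0.28137163] 0.07932697052704647 [-1.03700767  0.64377553 -0.08800356]
```

View pics/d1.png

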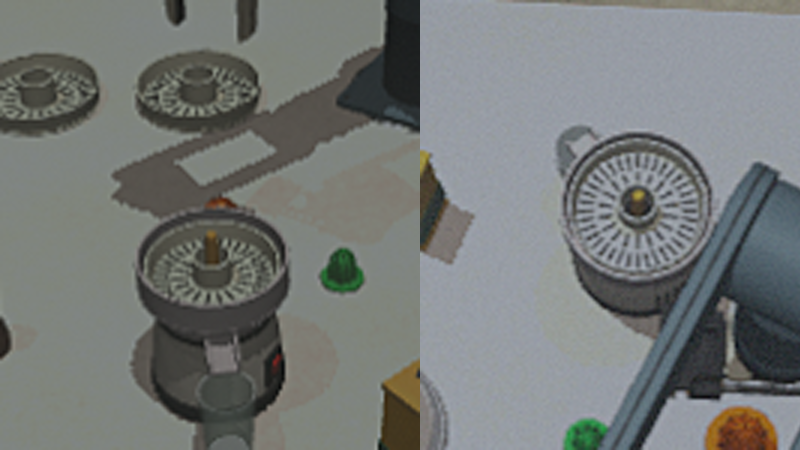

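View pics/d1_t.png

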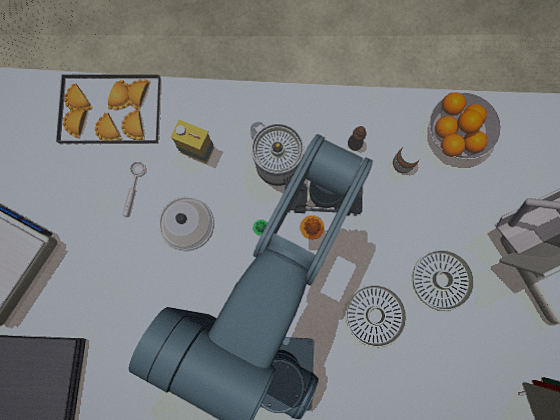

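The strainer is seated flat, at scene crop (212,268) and top (278,147). The two left over, at top (375,316) and (442,280), are plainly larger, which confirms the choice. Next I'll locate the spindle and cone more precisely.

Run:
```python
from h import *
P=[(.207,.005),(.2,.007),(.182,.007)]
for cam,f in(("top","d1_t"),("scene","d1_s")):
    im=cv2.imread(f"pics/{f}.png")
    print(cam,"spindle",fit(cam,im,.659,.039,P,True,R=.008),"rim",fit(cam,im,.659,.039,[(.181,.075)],R=.01),"str",fit(cam,im,.659,.039,[(.171,.07)],R=.01))
    hsv=cv2.cvtColor(im,cv2.COLOR_BGR2HSV); m=((hsv[...,0]>10)&(hsv[...,0]<32)&(hsv[...,1]>110)).astype(np.uint8)
    c=proj(cam,[.659,.039,.195])[0].astype(int); mm=np.zeros_like(m);mm[c[1]-14:c[1]+14,c[0]-10:c[0]+10]=m[c[1]-14:c[1]+14,c[0]-10:c[0]+10]
    ys,xs=np.nonzero(mm);print("brass px",len(xs),xs.mean(),ys.mean(),xs.min(),xs.max(),ys.min(),ys.max())
    # model silhouette centroid
    def cen(x,y):
        h=cv2.convexHull((np.vstack([proj(cam,circ(x,y,z,r)) for z,r in P])*16).astype(np.float32))
        M=cv2.moments(h);return np.array([M["m10"]/M["m00"]/16,M["m01"]/M["m00"]/16])
    x=np.array([.659,.039])
    for _ in range(4):
        J=np.c_[(cen(x[0]+.002,x[1])-cen(*x))/.002,(cen(x[0],x[1]+.002)-cen(*x))/.002]
        x=x+np.linalg.solve(J,np.array([xs.mean(),ys.mean()])-cen(*x))
    print("brass centroid->",x)
T=cv2.imread("pics/top0.png");T2=cv2.imread("pics/d1_t.png")
for im in(T,T2): print("cone",fit("top",im,.4526,-.0856,[(0,.04),(.006,.04)],True,R=.01))
```

```text
top spindle [ 0.658   0.0477 15.6816] rim [ 0.6572  0.0375 14.2342] str [ 0.6528  0.0284 12.2112]
brass px 11 277.3636363636364 144.9090909090909 276 279 144 146
brass centroid-> [0.66273657 0.03696857]
scene spindle [ 0.6667  0.0454 12.0321] rim [ 0.6618  0.0421 14.7787] str [ 0.6587  0.04   12.5333]
brass px 45 255.86666666666667 230.06666666666666 254 263 217 237
brass centroid-> [0.65307141 0.0390193 ]
cone [ 0.4523 -0.0856 18.5392]
cone [ 0.4523 -0.0853 18.549 ]
```

```bash
python3 -m pendant '-0.7 0 0 .06 0 0 0;-0.7 0 0 .12 0 0 0;-0.7 0 0 .18 0 0 0;-0.7 0 0 .22 0 0 0;-0.7 0 0 .22 0 0 0;-0.7 0 0 .22 0 0 0'; python3 v.py e1
python3 - <<'E'
import cv2,numpy as np
s=cv2.imread("pics/e1_s.png");t=cv2.imread("pics/e1_t.png")
cv2.imwrite("pics/e1c.png",np.hstack([cv2.resize(s[150:250,210:310],(400,400)),cv2.resize(t[180:280,260:360],(400,400))]))
E
```

```text
time_s: 16.62
tool_pos: [0.4553, -0.0847, 0.0627]
tool_rot: [180.0, -0.1, 0.0]
contact_force: [-0.1, -0.3, -0.6]
width: 0.0792
[ 0.45566527 -0.08507614  0.06343662] 0.07899475313995948 [-0.52770799 -0.09850786  0.10454636]
```

View pics/e1c.png

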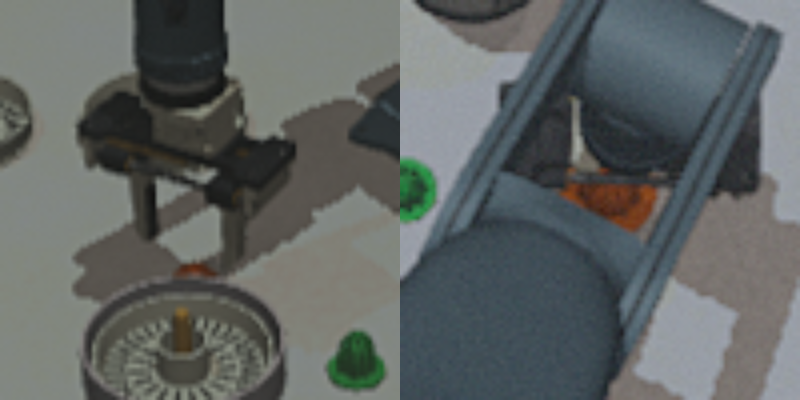

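The fingers straddle the cone, at scene crop (195,270) between tips (147,235) and (232,265). Lower and grip.

```bash
python3 -m pendant '-0.7 0 0 .03 0 0 0;-0.7 0 0 .055 0 0 0;-0.7 0 0 .063 0 0 0;-0.7 0 0 .063 0 0 0;-0.7 0 0 .063 0 0 0'
python3 -m pendant '0.1 0 0 0 0 0 0;0.1 0 0 0 0 0 0;0.1 0 0 0 0 0 0;0.1 0 0 0 0 0 0;0.1 0 0 0 0 0 0' 20
```

```text
time_s: 17.35
tool_pos: [0.4548, -0.085, -0.0002]
tool_rot: [179.9, -0.1, -0.0]
contact_force: [-0.3, 0.4, 1.0]
width: 0.0792
time_s: 17.98
tool_pos: [0.4538, -0.0845, -0.0013]
tool_rot: [180.0, -0.0, -0.0]
contact_force: [0.0, -0.3, 3.2]
width: 0.0527
```

```bash
python3 -m pendant '0.3 0 0 -.02 0 0 0;0.3 0 0 -.07 0 0 0;0.3 0 0 -.12 0 0 0;0.3 0 0 -.17 0 0 0;0.3 0 0 -.22 0 0 0;0.3 0 0 -.245 0 0 0;0.3 0 0 -.25 0 0 0;0.3 0 0 -.25 0 0 0' 25
python3 -m pendant '0.3 .03 -.018 0 0 0 0;0.3 .07 -.042 0 0 0 0;0.3 .11 -.066 0 0 0 0;0.3 .15 -.09 0 0 0 0;0.3 .18 -.109 0 0 0 0;0.3 .198 -.12 0 0 0 0;0.3 .205 -.124 0 0 0 0;0.3 .205 -.124 0 0 0 0;0.3 .205 -.124 0 0 0 0'; python3 v.py f1
python3 - <<'E'
import sys; sys.path.insert(0,".")
from h import *
S=cv2.imread("pics/f1_s.png")
for zb in (.249,): print("cone scene",fit("scene",S,.659,.039,[(zb,.04),(zb+.006,.04)],True,R=.012),"rim",fit("scene",S,.661,.041,[(.181,.075)],R=.008))
cv2.imwrite("pics/f1c.png",cv2.resize(S[170:270,205:305],(600,600),interpolation=cv2.INTER_CUBIC))
E
```

```text
time_s: 18.98
tool_pos: [0.4532, -0.0843, 0.2475]
tool_rot: [-180.0, 0.1, -0.0]
contact_force: [0.3, 0.0, -1.8]
width: 0.0525
time_s: 20.1
tool_pos: [0.658, 0.0389, 0.2482]
tool_rot: [180.0, 0.1, -0.0]
contact_force: [0.2, -0.3, -1.5]
width: 0.0528
[0.65817107 0.03885682 0.24884901] 0.052551579085634764 [ 0.03601254 -0.73093824 -0.77949969]
cone scene [ 0.6537  0.0385 11.7001] rim [ 0.6624  0.0418 14.2154]
```

View pics/f1c.png

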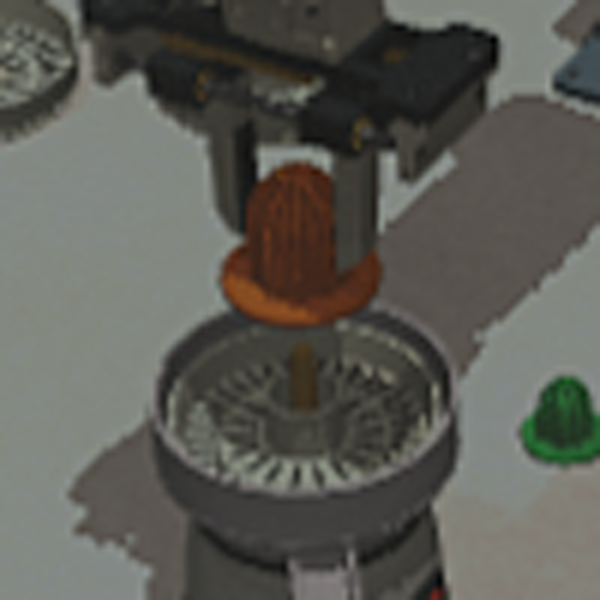

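Run:
```python
from h import *
S=cv2.imread("pics/f1_s.png")
hsv=cv2.cvtColor(S,cv2.COLOR_BGR2HSV)
m=((hsv[...,0]<20)&(hsv[...,1]>120)); m[:190]=0;m[235:]=0;m[:,:235]=0;m[:,275:]=0
bot=[(c,np.nonzero(m[:,c])[0].max()) for c in range(235,275) if m[:,c].any()]
cs=[c for c,_ in bot];print(min(cs),max(cs),bot)
for x,y in((.6584,.0389),(.662,.042)):
    for zb in(.25,):
        uv=np.vstack([proj("scene",circ(x,y,zb+d,.04)) for d in(0,.006)])
        print(x,y,"cols",uv[:,0].min(),uv[:,0].max(),"bottom row",uv[:,1].max(), "tip proj",proj("scene",[x,y,.207])[0])
# brass tip
b=((hsv[...,0]>8)&(hsv[...,0]<32)&(hsv[...,1]>90));b[:224]=0;b[242:]=0;b[:,:248]=0;b[:,262:]=0
for r in range(224,242):
    z=np.nonzero(b[r])[0]
    if len(z):print(r,z.min(),z.max(),end='; ')
```

```text
242 268 [(242, np.int64(217)), (243, np.int64(219)), (244, np.int64(220)), (245, np.int64(221)), (246, np.int64(222)), (247, np.int64(222)), (248, np.int64(222)), (249, np.int64(223)), (250, np.int64(223)), (251, np.int64(223)), (252, np.int64(223)), (253, np.int64(223)), (254, np.int64(232)), (255, np.int64(234)), (256, np.int64(234)), (257, np.int64(223)), (258, np.int64(223)), (259, np.int64(223)), (260, np.int64(223)), (261, np.int64(222)), (262, np.int64(222)), (263, np.int64(221)), (264, np.int64(221)), (265, np.int64(220)), (266, np.int64(219)), (267, np.int64(218)), (268, np.int64(215))]
0.6584 0.0389 cols 240.38333042094163 267.6629156534919 bottom row 224.66840997776862 tip proj [254.71340117 227.49807612]
0.662 0.042 cols 240.58362408047677 267.9517337082257 bottom row 225.68754801193398 tip proj [254.95468491 228.47635524]
224 252 256; 227 254 256; 228 254 256; 229 254 256; 230 253 256; 231 253 257; 232 254 257; 233 254 257; 234 254 257; 235 254 257; 236 254 257; 237 254 257;
```

Run:
```python
import cv2
t=cv2.imread("pics/f1_t.png");cv2.imwrite("pics/f1tc.png",cv2.resize(t[90:200,220:340],None,fx=6,fy=6,interpolation=cv2.INTER_CUBIC)[:600])
```

```text
(no output)
```

View pics/f1tc.png

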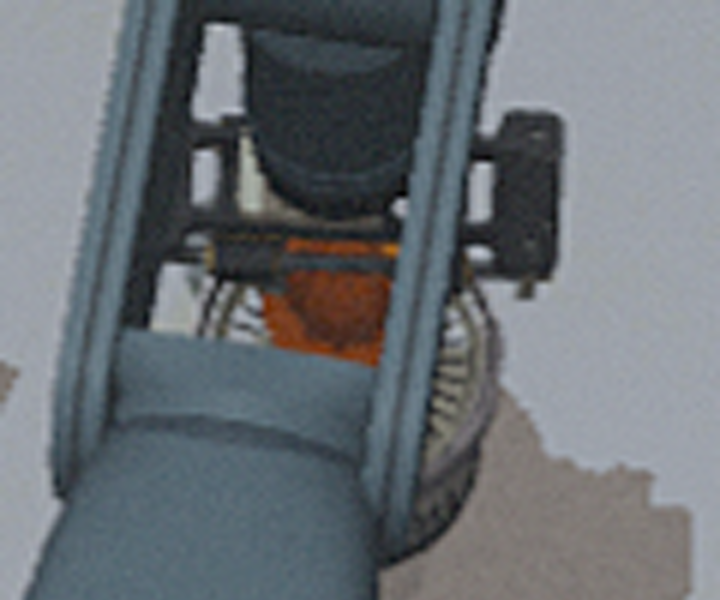

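```bash
python3 -m pendant '0.3 0 0 .015 0 0 0;0.3 0 0 .03 0 0 0;0.3 0 0 .036 0 0 0;0.3 0 0 .036 0 0 0;0.3 0 0 .036 0 0 0'; python3 v.py f2
python3 - <<'E'
from h import *
S=cv2.imread("pics/f2_s.png");p=[.6587,.039]
hsv=cv2.cvtColor(S,cv2.COLOR_BGR2HSV)
m=((hsv[...,0]<20)&(hsv[...,1]>120)); m[:195]=0;m[245:]=0;m[:,:235]=0;m[:,275:]=0
cs=np.nonzero(m.any(0))[0];print(cs.min(),cs.max(),[np.nonzero(m[:,c])[0].max() for c in range(cs.min(),cs.max()+1)])
zb=.2137
for x,y in((.6587,.039),(.662,.042)):
    uv=np.vstack([proj("scene",circ(x,y,zb+d,.04)) for d in(0,.006)]);print(uv[:,0].min(),uv[:,0].max(),uv[:,1].max(),proj("scene",circ(x,y,.181,.075))[:,1].max(),proj("scene",circ(x,y,.181,.079))[:,1].max())
for c in(250,254,258): print(c,S[225:262,c].mean(1).astype(int))
cv2.imwrite("pics/f2c.png",cv2.resize(S[180:270,210:300],(630,630),interpolation=cv2.INTER_CUBIC)[:600])
E
```

```text
time_s: 20.82
tool_pos: [0.659, 0.0394, 0.2129]
tool_rot: [180.0, -0.0, -0.0]
contact_force: [0.9, 1.1, -0.6]
width: 0.0525
[0.65910022 0.03940481 0.21313807] 0.05237184649380334 [ 0.06732783  0.24032466 -0.85017859]
242 268 [np.int64(226), np.int64(228), np.int64(230), np.int64(230), np.int64(231), np.int64(232), np.int64(232), np.int64(232), np.int64(233), np.int64(233), np.int64(233), np.int64(233), np.int64(233), np.int64(237), np.int64(237), np.int64(237), np.int64(233), np.int64(233), np.int64(232), np.int64(232), np.int64(232), np.int64(231), np.int64(231), np.int64(230), np.int64(229), np.int64(228), np.int64(226)]
241.13349651575706 267.9184371177362 234.43966582790463 250.87096958748424 251.8102059837902
241.36056911816996 268.2247823889724 235.402316180291 251.89044957968144 252.83538412383183
250 [ 51  52  49  48  67  82  82  70  53  52  49  55  65  61  52  53  54  54
  56  63  74  80  85  68  62 112 118  80  60  63  63  64  65  64  65  63
  58]
254 [ 42  45  42  39  46  70  84  79  62  43  45  47  45  54  63  59  60  59
  60  59  59  69  58  39  45  67 100  93  60  64  64  65  65  64  65  74
  66]
258 [ 44  43  43  44  50  57  59  62  56  52  57  57  56  66  68  59  56  59
  59  58  57  59 103 103  60  66  90  88  62  65  64  64  64  65  65  66
  58]
```

View pics/f2c.png

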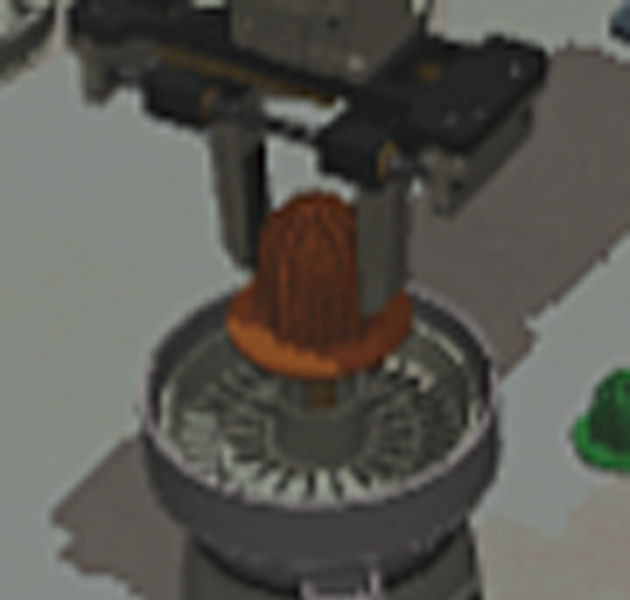

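```bash
python3 -m pendant '0.3 .0015 -.001 0 0 0 0;0.3 .0015 -.001 .003 0 0 0;0.3 .0015 -.001 .006 0 0 0;0.3 .0015 -.001 .009 0 0 0;0.3 .0015 -.001 .009 0 0 0;0.3 .0015 -.001 .009 0 0 0'
```

```text
time_s: 21.68
tool_pos: [0.6603, 0.0404, 0.2036]
tool_rot: [180.0, -0.0, -0.0]
contact_force: [0.7, 1.2, -1.1]
width: 0.053
```

```bash
python3 -m pendant '0.3 0 0 .003 0 0 0;0.3 0 0 .006 0 0 0;0.3 0 0 .006 0 0 0;0.3 0 0 .006 0 0 0'
python3 -m pendant '0.3 0 0 .002 0 0 0;0.3 0 0 .004 0 0 0;0.3 0 0 .005 0 0 0;0.3 0 0 .005 0 0 0'
```

```text
time_s: 22.18
tool_pos: [0.6601, 0.04, 0.1973]
tool_rot: [180.0, 0.0, -0.0]
contact_force: [-0.4, -1.4, -2.3]
width: 0.0527
time_s: 22.68
tool_pos: [0.6603, 0.04, 0.1927]
tool_rot: [180.0, -0.0, -0.0]
contact_force: [-0.2, -4.5, 1.6]
width: 0.0527
```

The −4.5 N side force in y means I should shift 1 mm toward −y, then continue.

```bash
python3 -m pendant '0.3 0 .0012 0 0 0 0;0.3 0 .0012 .002 0 0 0;0.3 0 .0012 .004 0 0 0;0.3 0 .0012 .004 0 0 0'
python3 -m pendant '0.3 0 0 .002 0 0 0;0.3 0 0 .004 0 0 0;0.3 0 0 .004 0 0 0;0.3 0 0 .004 0 0 0'
```

```text
time_s: 23.18
tool_pos: [0.6599, 0.0397, 0.1879]
tool_rot: [-180.0, 0.1, 0.0]
contact_force: [-0.9, 0.8, -1.2]
width: 0.0525
time_s: 23.68
tool_pos: [0.6602, 0.0392, 0.1846]
tool_rot: [-180.0, -0.0, -0.0]
contact_force: [0.4, 0.2, -1.4]
width: 0.0526
```

```bash
python3 -m pendant '0.3 0 0 .001 0 0 0;0.3 0 0 .002 0 0 0;0.3 0 0 .002 0 0 0;0.3 0 0 .002 0 0 0'
```

```text
time_s: 24.18
tool_pos: [0.6605, 0.0392, 0.1837]
tool_rot: [180.0, -0.1, -0.0]
contact_force: [-1.2, -0.1, 5.6]
width: 0.0529
```

It's seated at 0.1837, as predicted. Release, rise and go to the cover.

```bash
python3 -m pendant '0.3 0 0 -.0012 0 0 0;-0.7 0 0 -.0012 0 0 0;-0.7 0 0 -.0012 0 0 0;-0.7 0 0 -.0012 0 0 0;-0.7 0 0 -.0012 0 0 0;-0.7 0 0 -.03 0 0 0;-0.7 0 0 -.08 0 0 0;-0.7 0 0 -.13 0 0 0;-0.7 0 0 -.13 0 0 0'
python3 -m pendant '-0.3 -.03 -.04 0 0 0 0;-0.2 -.066 -.088 0 0 0 0;-0.2 -.102 -.136 0 0 0 0;-0.2 -.138 -.184 0 0 0 0;-0.2 -.174 -.232 0 0 0 0;-0.2 -.2 -.265 0 0 0 0;-0.2 -.2155 -.2853 0 0 0 0;-0.2 -.2155 -.2853 0 0 0 0;-0.2 -.2155 -.2853 .05 0 0 0;-0.2 -.2155 -.2853 .1 0 0 0;-0.2 -.2155 -.2853 .14 0 0 0;-0.2 -.2155 -.2853 .14 0 0 0'; python3 v.py g1
python3 - <<'E'
from h import *
s=cv2.imread("pics/g1_s.png");t=cv2.imread("pics/g1_t.png")
cv2.imwrite("pics/g1c.png",np.hstack([cv2.resize(s[150:300,310:450],(400,430)),cv2.resize(t[130:270,140:270],(400,430))]))
print("rim",fit("scene",s,.661,.041,[(.181,.075)],R=.008))
print(fit("scene",s,.4466,.3264,[(.09,.0135),(.12,.0135)],True,R=.008))
E
```

```text
time_s: 25.3
tool_pos: [0.6623, 0.0391, 0.3182]
tool_rot: [179.9, -0.6, -0.0]
contact_force: [0.5, -0.3, -0.5]
width: 0.0791
time_s: 26.8
tool_pos: [0.4429, 0.3224, 0.1689]
tool_rot: [179.8, 0.4, -0.1]
contact_force: [0.4, 0.8, -0.5]
width: 0.0556
[0.44574209 0.32407533 0.17329141] 0.056111831815884236 [-0.33134509  0.35776582 -0.09588003]
rim [ 0.6613  0.0418 14.8892]
[ 0.4466  0.3266 18.9695]
```

View pics/g1.png

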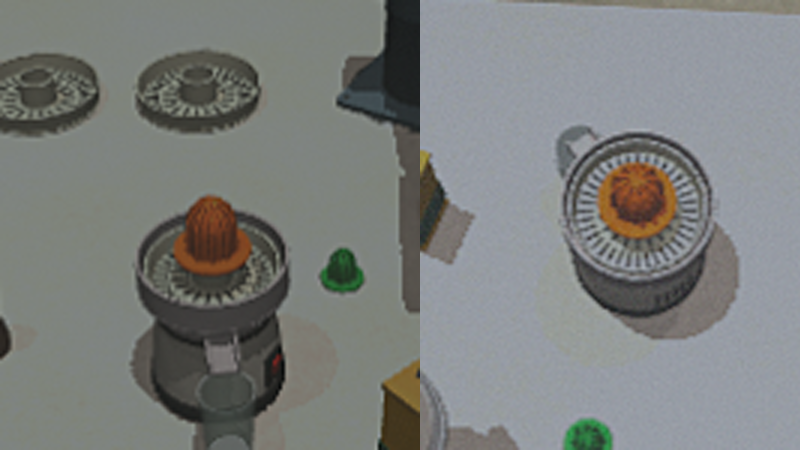

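View pics/g1c.png

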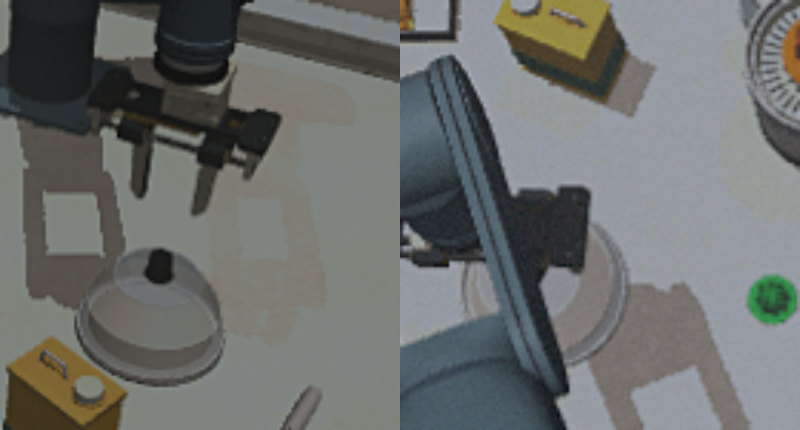

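The cone stands upright on the axis, with its skirt inside the rim. Next I'll check the fingers against the knob.

Run:
```python
from h import *
s=viewer.read_camera("scene"); ob=arm.get_obs();p=ob["tool_pos"];w=ob["width"];print(p,w)
o=s.copy()
def L(P,c): cv2.polylines(o,[np.round(proj("scene",P)*16).astype(int)],False,c,1,cv2.LINE_AA,4)
for sg in(-1,1):
    q=p+[0,sg*w/2,.019]; L([q,q+[0,0,.05]],(0,0,255))
for z in(.09,.12): L(circ(p[0],p[1],z,.0135),(0,255,0))
cv2.imwrite("pics/g2.png",np.hstack([cv2.resize(i[170:260,330:410],(400,450),interpolation=cv2.INTER_CUBIC) for i in (s,o)]))
```

```text
[0.44631409 0.32455178 0.17423499] 0.05582553187645315
```

View pics/g2.png

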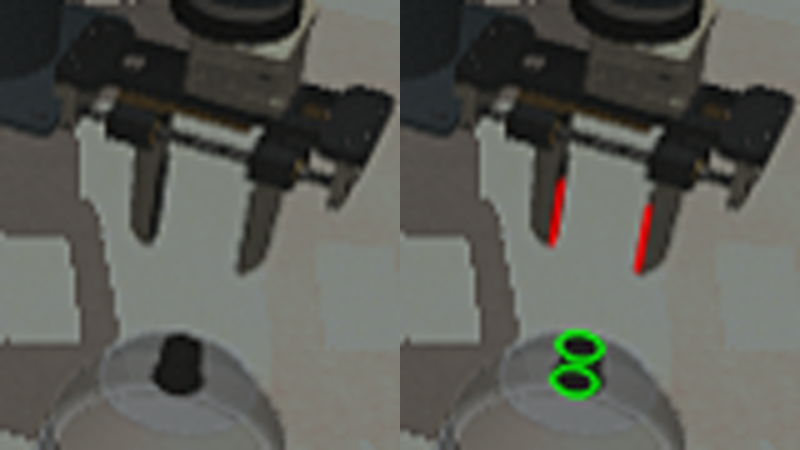

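The projected fingers, using the 19 mm tip offset, and the knob both match the picture. Lower and grip the knob.

```bash
python3 -m pendant '-0.2 0 0 .04 0 0 0;-0.2 0 0 .075 0 0 0;-0.2 0 0 .085 0 0 0;-0.2 0 0 .09 0 0 0;-0.2 0 0 .09 0 0 0;-0.2 0 0 .09 0 0 0'
python3 -m pendant '-0.2 0 0 .003 0 0 0;-0.2 0 0 .006 0 0 0;-0.2 0 0 .006 0 0 0'
```

```text
time_s: 27.7
tool_pos: [0.4457, 0.325, 0.0839]
tool_rot: [-179.9, -0.1, -0.0]
contact_force: [0.1, -0.1, -0.2]
width: 0.0559
time_s: 28.08
tool_pos: [0.4445, 0.3245, 0.0762]
tool_rot: [180.0, 0.0, -0.0]
contact_force: [-0.1, 0.9, -0.1]
width: 0.0559
```

```bash
python3 -m pendant '0.6 0 0 0 0 0 0;0.6 0 0 0 0 0 0;0.6 0 0 0 0 0 0;0.6 0 0 0 0 0 0;0.6 0 0 0 0 0 0;0.6 0 0 0 0 0 0' 30
```

```text
time_s: 28.82
tool_pos: [0.4448, 0.3246, 0.0766]
tool_rot: [-180.0, -0.0, -0.0]
contact_force: [0.2, 0.8, -0.5]
width: 0.0264
```

```bash
python3 -m pendant '0.8 0 0 -.015 0 0 0;0.8 0 0 -.045 0 0 0;0.8 0 0 -.085 0 0 0;0.8 0 0 -.13 0 0 0;0.8 0 0 -.175 0 0 0;0.8 0 0 -.22 0 0 0;0.8 0 0 -.26 0 0 0;0.8 0 0 -.28 0 0 0;0.8 0 0 -.29 0 0 0;0.8 0 0 -.29 0 0 0' 35
python3 -m pendant '0.8 .015 .02 0 0 0 0;0.8 .04 .053 0 0 0 0;0.8 .067 .089 0 0 0 0;0.8 .095 .126 0 0 0 0;0.8 .123 .163 0 0 0 0;0.8 .151 .2 0 0 0 0;0.8 .177 .234 0 0 0 0;0.8 .198 .262 0 0 0 0;0.8 .21 .278 0 0 0 0;0.8 .2157 .2854 0 0 0 0;0.8 .2157 .2854 0 0 0 0;0.8 .2157 .2854 0 0 0 0'; python3 v.py h1
```

```text
time_s: 30.08
tool_pos: [0.4447, 0.3245, 0.367]
tool_rot: [-180.0, -0.0, -0.0]
contact_force: [0.8, -0.1, -1.6]
width: 0.0263
time_s: 31.58
tool_pos: [0.6599, 0.0403, 0.367]
tool_rot: [-180.0, -0.0, 0.1]
contact_force: [-0.4, 0.3, -1.2]
width: 0.0262
[0.65996322 0.04026277 0.36719674] 0.02621863327166701 [ 0.57605649  0.34676937 -1.37360777]
```

View pics/h1.png

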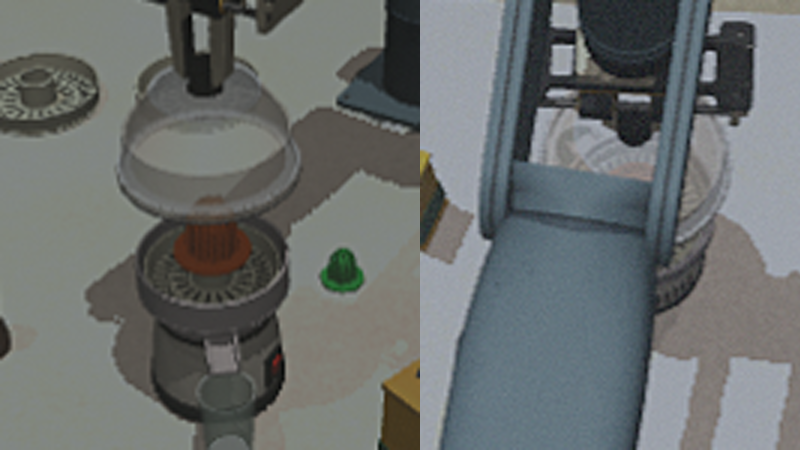

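The cover hangs level, centred over the bowl. Lower to just above the rim.

```bash
python3 -m pendant '0.8 0 0 .02 0 0 0;0.8 0 0 .045 0 0 0;0.8 0 0 .07 0 0 0;0.8 0 0 .09 0 0 0;0.8 0 0 .1 0 0 0;0.8 0 0 .102 0 0 0;0.8 0 0 .102 0 0 0;0.8 0 0 .102 0 0 0'; python3 v.py h2
python3 - <<'E'
from h import *
s=cv2.imread("pics/h2_s.png")
cv2.imwrite("pics/h2c.png",cv2.resize(s[175:265,210:300],(630,630),interpolation=cv2.INTER_CUBIC)[:600])
zb=.265-.0766
print("cover",fit("scene",s,.661,.041,[(zb,.089)],R=.01),fit("scene",s,.661,.041,[(zb+.008,.089)],R=.01))
E
```

```text
time_s: 32.67
tool_pos: [0.6609, 0.0391, 0.2656]
tool_rot: [180.0, -0.1, -0.0]
contact_force: [-0.3, 0.6, -1.1]
width: 0.026
[0.66074653 0.03906224 0.26529261] 0.026168108122857713 [ 0.79771525  0.72444121 -0.56840173]
cover [ 0.6499  0.0349 11.4591] [ 0.6575  0.041  11.5979]
```

View pics/h2c.png

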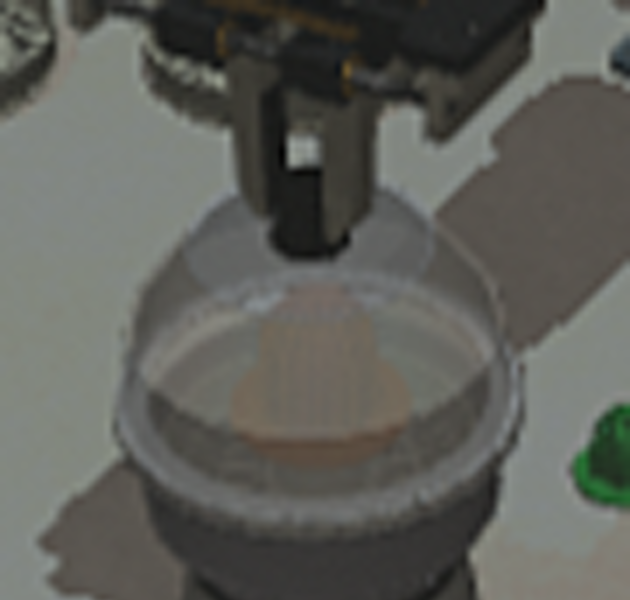

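The cover is 116–522 px wide and the bowl 143–498, so both centre at about 320. Lower slowly.

```bash
python3 -m pendant '0.8 0 0 .003 0 0 0;0.8 0 0 .006 0 0 0;0.8 0 0 .009 0 0 0;0.8 0 0 .009 0 0 0;0.8 0 0 .009 0 0 0'
python3 -m pendant '0.8 0 0 .002 0 0 0;0.8 0 0 .004 0 0 0;0.8 0 0 .005 0 0 0;0.8 0 0 .005 0 0 0'
```

```text
time_s: 33.4
tool_pos: [0.6604, 0.0391, 0.2556]
tool_rot: [-180.0, -0.0, -0.0]
contact_force: [-0.5, 0.2, -2.0]
width: 0.0265
time_s: 33.9
tool_pos: [0.6604, 0.0391, 0.2504]
tool_rot: [-180.0, 0.0, -0.0]
contact_force: [0.1, -0.7, -1.4]
width: 0.026
```

```bash
python3 -m pendant '0.8 0 0 .001 0 0 0;0.8 0 0 .002 0 0 0;0.8 0 0 .002 0 0 0;0.8 0 0 .002 0 0 0'; python3 v.py h3
```

```text
time_s: 34.4
tool_pos: [0.6606, 0.039, 0.2496]
tool_rot: [180.0, -0.1, -0.0]
contact_force: [-1.5, -0.7, 5.1]
width: 0.0261
[0.66058121 0.03904823 0.24955134] 0.02646636727392452 [-2.70646596 -0.96642647  6.26234297]
```

View pics/h3.png

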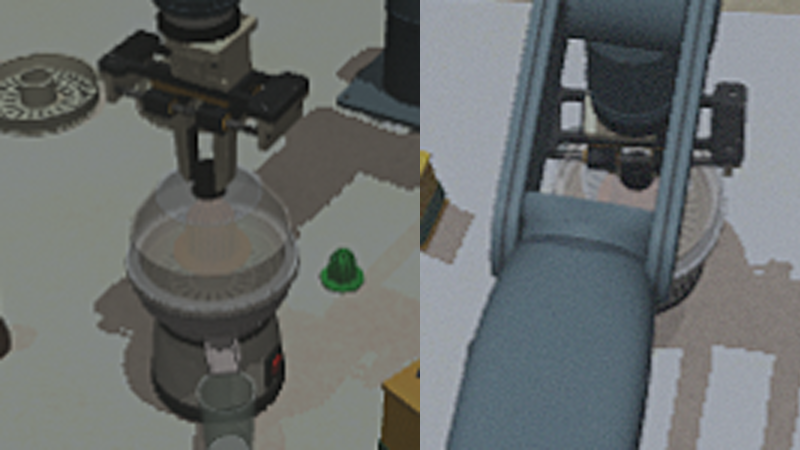

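Contact came at 0.2496, exactly the predicted seat height. Ease off, release, rise and retreat.

```bash
python3 -m pendant '0.8 0 0 -.0012 0 0 0;-0.2 0 0 -.0012 0 0 0;-0.2 0 0 -.0012 0 0 0;-0.2 0 0 -.0012 0 0 0;-0.2 0 0 -.0012 0 0 0;-0.2 0 0 -.03 0 0 0;-0.2 0 0 -.07 0 0 0;-0.2 0 0 -.1 0 0 0;-0.2 0 0 -.1 0 0 0'
python3 -m pendant '-0.2 -.03 .04 0 0 0 0;-0.2 -.06 .09 0 0 0 0;-0.2 -.09 .14 0 0 0 0;-0.2 -.12 .19 0 0 0 0;-0.2 -.15 .24 0 0 0 0;-0.2 -.18 .29 0 0 0 0;-0.2 -.18 .29 0 0 0 0;-0.2 -.18 .29 0 0 0 0'; python3 v.py i1
python3 - <<'E'
from h import *
for cam,f in(("scene","i1_s"),("top","i1_t")):
    im=cv2.imread(f"pics/{f}.png")
    print(cam,"knob",fit(cam,im,.66,.04,[(.263,.0135),(.293,.0135)],True,R=.012),"cover edge",fit(cam,im,.66,.04,[(.177,.089)],R=.012),"small",fit(cam,im,.443,.082,[(0,.027),(.004,.027)],True,R=.01))
E
```

```text
time_s: 35.62
tool_pos: [0.6615, 0.039, 0.3515]
tool_rot: [180.0, -0.3, -0.0]
contact_force: [-0.6, 0.1, 0.3]
width: 0.0555
time_s: 36.62
tool_pos: [0.4801, -0.2504, 0.3473]
tool_rot: [-179.9, 0.1, -0.1]
contact_force: [0.0, 0.1, -0.5]
width: 0.056
[ 0.48081821 -0.24959211  0.34790052] 0.05562942691415458 [ 0.0018024   0.48737138 -0.46451685]
scene knob [ 0.6615  0.0422 18.1038] cover edge [ 0.654   0.0377 11.305 ] small [ 0.4418  0.0827 16.7222]
top knob [ 0.6567  0.0377 19.3088] cover edge [ 0.6627  0.0388 11.8541] small [ 0.4433  0.081  19.004 ]
```

View pics/i1.png

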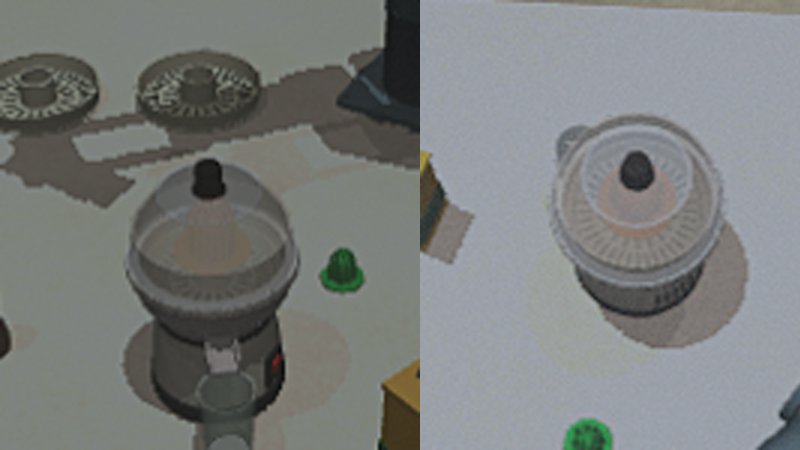

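View pics/i1_t.png

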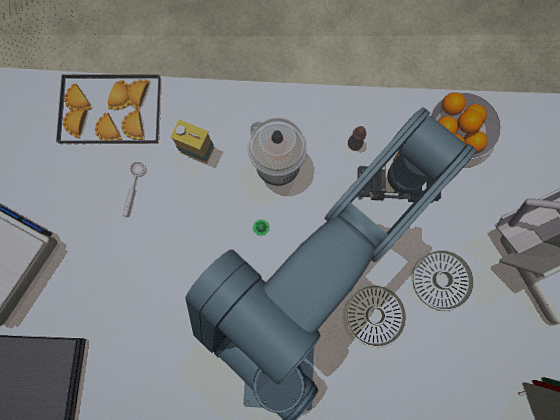

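In each camera the knob fit lies within 1 mm of that camera's own bowl-rim fit, so the cover is level and centred. The small cone hasn't moved and the arm is clear, so I'm handing in.

```bash
python3 -c "
from station import arm
print(arm.sign_off())"
```

```text
the job is handed in; nothing more can be done
None
```

The juicer is back together for oranges, in the order asked, and handed in after about 37 s. The hand-in reported no verdict. I lowered each part by hand; pressing onto its seat took at most about 10 N.

| Part | What the last checks showed |
|---|---|
| Strainer (smallest of three) | Stopped at the predicted seat height (0.142 m) and sits flat in the pictures. |
| Orange cone | Stopped at the predicted height (0.1837 m) after a 1 mm correction for a side force on the spindle. |
| Dust cover | Stopped at the predicted height (0.2496 m). Its knob is within 1 mm of the bowl-rim centre in each camera. |

The small green cone has not moved beyond measurement error. The tumbler, oil tin, pepper mill and spoon look untouched in the final picture. The jar ended up hidden behind the arm, but the tool never went near it.

These checks failed or disagreed:
- **First strainer grasp:** it closed on nothing because the fingertips sit about 19 mm above the reported tool point. I measured that offset in the pictures and used it from then on.
- **Cameras:** the two disagree by about 4–5 mm on where the juicer is, so I used their mean and the contact forces.
- **Cover edge:** fitting circles to the clear cover's edge scattered by several millimetres, so I relied on the knob and the seat height.

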